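Put away the dismantled column set

TASK

Put the dismantled column set away: one glass column already lies in the V-cradle; lay a second one beside it, centred lengthwise, close a chock frame squarely over the two so that they cannot roll, lay the remaining column or columns in the Vs on top of that frame in the same way, and close the second frame over those. The two round glass globes go into the tip-out bin: tip it forward by its bar, lower the globes into it gently rather than dropping them, and push it back until it drops fully shut. Do not knock the dropper bottle, conical flask or timer about.

Things in the scene. Friction and masses are not known exactly. Their poses are not given: they have to be found in the camera images.
- cradle: white V-cradle, fixed: 8 mm base plate 130 x 170 mm, two cross rows of 90 degree V-notches 45 mm before and behind the middle, so that two columns lie side by side along its x, 88 mm apart, axes 33.8 mm up. Four 14 mm square posts, tops 34.6 mm up, 45 mm (x) and 74 mm (y) from the middle. Origin: centre of the underside; x along the columns, y across
- low_left (a point): fixed point in the cradle's frame where the middle of a column comes to lie in the lower left (+y) place: 44 mm to the side, 33.8 mm over the worktop; axes as the cradle's
- low_right (a point): fixed point in the cradle's frame where the middle of a column comes to lie in the lower right (-y) place: 44 mm to the side, 33.8 mm over the worktop; axes as the cradle's
- high_left (a point): fixed point in the cradle's frame where the middle of a column comes to lie in the upper left (+y, in the upper Vs of the first chock frame) place: 44 mm to the side, 86.4 mm over the worktop; axes as the cradle's
- high_right (a point): fixed point in the cradle's frame where the middle of a column comes to lie in the upper right (-y, in the upper Vs of the first chock frame) place: 44 mm to the side, 86.4 mm over the worktop; axes as the cradle's
- frame_low (a point): fixed point in the cradle's frame where the grip point of the chock frame over the lower layer comes to stand (94.0 mm over the worktop)
- frame_high (a point): the same for the chock frame over the upper layer (146.6 mm)
- bin_case: white sheet-metal case of the tip-out bin, fixed: 130 mm deep (x), 200 mm wide (y), 135 mm high; its front looks to its own -x. Its 6 mm cover begins 35 mm behind the front. Origin: centre of the underside. The grey bin in it belongs to it
- bin_pivot (a point): pivot of the bin, at the foot of the front, 12 mm over the worktop, axes as the case's; the bin swings about its y axis
- bin_bar (a point): middle of the steel pull bar (round, 8 mm thick, 80 mm long along the bin's y) before and 16 mm above the top edge of the bin's front, 39 mm off the face. With the bin shut it lies 42 mm before and 122 mm above the pivot, and goes round with the bin
- bin_floor (a point): centre of the grey bin's inner floor; axes turn with the bin (z up when shut). Inside, lined with felt: 85 mm deep (x), 176 mm wide (y), front 105 and back 37 mm high. Tipped fully out, front and floor make an upright V above the pivot; a globe let down between the front's upper edge and the case's cover slides into it
- tip_bin (a joint): tilt of the bin: 0 shut, 0.8 rad tipped fully forward. No latch: its own weight pulls it home below about half way and holds it out beyond that; pulling it over by the bar takes a newton or two
- column_1_mid (a point): middle of a packed glass column (tube): 28 mm thick, 170 mm long with its two black hexagon end nuts (30 mm across flats, the last 14 mm; a steel nipple 11 mm beyond), 60 to 120 g, alike to the others; x is its axis. Three or four are there: one already in a lower V (no. 1 left or no. 2 right)
- column_2_mid (a point): middle of a packed glass column (tube): 28 mm thick, 170 mm long with its two black hexagon end nuts (30 mm across flats, the last 14 mm; a steel nipple 11 mm beyond), 60 to 120 g, alike to the others; x is its axis. Three or four are there: one already in a lower V (no. 1 left or no. 2 right)
- column_3_mid (a point): middle of a packed glass column (tube): 28 mm thick, 170 mm long with its two black hexagon end nuts (30 mm across flats, the last 14 mm; a steel nipple 11 mm beyond), 60 to 120 g, alike to the others; x is its axis. Three or four are there: two or three on the white paper pad (3 mm thick), axes 18 mm over the worktop
- column_4_mid (a point): middle of a packed glass column (tube): 28 mm thick, 170 mm long with its two black hexagon end nuts (30 mm across flats, the last 14 mm; a steel nipple 11 mm beyond), 60 to 120 g, alike to the others; x is its axis. Three or four are there: two or three on the white paper pad (3 mm thick), axes 18 mm over the worktop
- column_5_mid (a point): middle of a packed glass column (tube): 28 mm thick, 170 mm long with its two black hexagon end nuts (30 mm across flats, the last 14 mm; a steel nipple 11 mm beyond), 60 to 120 g, alike to the others; x is its axis. Three or four are there: two or three on the white paper pad (3 mm thick), axes 18 mm over the worktop
- frame_1_grip (a point): grip point of a white chock frame, 59.3 mm over its feet, on an upright plate 10 mm thick (y), 34 mm long (x), top 13 mm higher, foot 27 mm lower. Frame 104 (x) x 162 mm (y), 160 g; 4 legs 52.6 mm high stand on the cradle's posts or the other frame's legs. X-saddles hold the columns below with 1.2 mm play and carry those above. Both alike, turned half round too. No. 2 starts on no. 1
- frame_2_grip (a point): grip point of a white chock frame, 59.3 mm over its feet, on an upright plate 10 mm thick (y), 34 mm long (x), top 13 mm higher, foot 27 mm lower. Frame 104 (x) x 162 mm (y), 160 g; 4 legs 52.6 mm high stand on the cradle's posts or the other frame's legs. X-saddles hold the columns below with 1.2 mm play and carry those above. Both alike, turned half round too. No. 2 starts on no. 1
- globe_1_mid (a point): centre of a round glass reservoir globe of the column set, 48 mm across, 50 g, standing in a dished cork ring (52 mm wide, 18 mm high), this point about 34 mm over the worktop; a short neck 18 mm thick (lip 23 mm) ends 38 mm above it along its z axis. To be held round the bulb, not low: the ring is in the way below
- globe_2_mid (a point): centre of a round glass reservoir globe of the column set, 48 mm across, 50 g, standing in a dished cork ring (52 mm wide, 18 mm high), this point about 34 mm over the worktop; a short neck 18 mm thick (lip 23 mm) ends 38 mm above it along its z axis. To be held round the bulb, not low: the ring is in the way below
- dropper: bystander: brown dropper bottle, 33 mm wide, 102 mm high, origin at its foot
- flask: bystander: conical flask with a stopper, 63 mm wide, 115 mm high, origin at its foot
- timer: bystander: bench timer lying flat, 62 x 62 x 18 mm, origin at its underside

How it is judged:
On the way, in this order (a step that is already met when the one before it is completed fails the run):
1. two columns lie in the cradle's lower Vs (((distance between column_1_mid and low_left below 0.015 m and angle between the x axis of column_1_mid and the x axis of cradle, either way round below 0.08 rad) or (distance between column_2_mid and low_left below 0.015 m and angle between the x axis of column_2_mid and the x axis of cradle, either way round below 0.08 rad) or (distance between column_3_mid and low_left below 0.015 m and angle between the x axis of column_3_mid and the x axis of cradle, either way round below 0.08 rad) or (distance between column_4_mid and low_left below 0.015 m and angle between the x axis of column_4_mid and the x axis of cradle, either way round below 0.08 rad) or (distance between column_5_mid and low_left below 0.015 m and angle between the x axis of column_5_mid and the x axis of cradle, either way round below 0.08 rad)) and ((distance between column_1_mid and low_right below 0.015 m and angle between the x axis of column_1_mid and the x axis of cradle, either way round below 0.08 rad) or (distance between column_2_mid and low_right below 0.015 m and angle between the x axis of column_2_mid and the x axis of cradle, either way round below 0.08 rad) or (distance between column_3_mid and low_right below 0.015 m and angle between the x axis of column_3_mid and the x axis of cradle, either way round below 0.08 rad) or (distance between column_4_mid and low_right below 0.015 m and angle between the x axis of column_4_mid and the x axis of cradle, either way round below 0.08 rad) or (distance between column_5_mid and low_right below 0.015 m and angle between the x axis of column_5_mid and the x axis of cradle, either way round below 0.08 rad))), for 0.2 s.
2. a chock frame stands over the lower layer (all of step 1 and ((distance between frame_1_grip and frame_low below 0.01 m and angle between frame_1_grip's own z axis and vertical below 0.05 rad and angle between the x axis of frame_1_grip and the x axis of cradle, either way round below 0.06 rad) or (distance between frame_2_grip and frame_low below 0.01 m and angle between frame_2_grip's own z axis and vertical below 0.05 rad and angle between the x axis of frame_2_grip and the x axis of cradle, either way round below 0.06 rad))), for 0.2 s.
3. all the columns lie in the Vs, in two layers (((distance between column_1_mid and low_left below 0.015 m and angle between the x axis of column_1_mid and the x axis of cradle, either way round below 0.08 rad) or (distance between column_1_mid and low_right below 0.015 m and angle between the x axis of column_1_mid and the x axis of cradle, either way round below 0.08 rad) or (distance between column_1_mid and high_left below 0.015 m and angle between the x axis of column_1_mid and the x axis of cradle, either way round below 0.08 rad) or (distance between column_1_mid and high_right below 0.015 m and angle between the x axis of column_1_mid and the x axis of cradle, either way round below 0.08 rad)) and ((distance between column_2_mid and low_left below 0.015 m and angle between the x axis of column_2_mid and the x axis of cradle, either way round below 0.08 rad) or (distance between column_2_mid and low_right below 0.015 m and angle between the x axis of column_2_mid and the x axis of cradle, either way round below 0.08 rad) or (distance between column_2_mid and high_left below 0.015 m and angle between the x axis of column_2_mid and the x axis of cradle, either way round below 0.08 rad) or (distance between column_2_mid and high_right below 0.015 m and angle between the x axis of column_2_mid and the x axis of cradle, either way round below 0.08 rad)) and ((distance between column_3_mid and low_left below 0.015 m and angle between the x axis of column_3_mid and the x axis of cradle, either way round below 0.08 rad) or (distance between column_3_mid and low_right below 0.015 m and angle between the x axis of column_3_mid and the x axis of cradle, either way round below 0.08 rad) or (distance between column_3_mid and high_left below 0.015 m and angle between the x axis of column_3_mid and the x axis of cradle, either way round below 0.08 rad) or (distance between column_3_mid and high_right below 0.015 m and angle between the x axis of column_3_mid and the x axis of cradle, either way round below 0.08 rad)) and ((distance between column_4_mid and low_left below 0.015 m and angle between the x axis of column_4_mid and the x axis of cradle, either way round below 0.08 rad) or (distance between column_4_mid and low_right below 0.015 m and angle between the x axis of column_4_mid and the x axis of cradle, either way round below 0.08 rad) or (distance between column_4_mid and high_left below 0.015 m and angle between the x axis of column_4_mid and the x axis of cradle, either way round below 0.08 rad) or (distance between column_4_mid and high_right below 0.015 m and angle between the x axis of column_4_mid and the x axis of cradle, either way round below 0.08 rad)) and ((distance between column_5_mid and low_left below 0.015 m and angle between the x axis of column_5_mid and the x axis of cradle, either way round below 0.08 rad) or (distance between column_5_mid and low_right below 0.015 m and angle between the x axis of column_5_mid and the x axis of cradle, either way round below 0.08 rad) or (distance between column_5_mid and high_left below 0.015 m and angle between the x axis of column_5_mid and the x axis of cradle, either way round below 0.08 rad) or (distance between column_5_mid and high_right below 0.015 m and angle between the x axis of column_5_mid and the x axis of cradle, either way round below 0.08 rad)) and ((distance between frame_1_grip and frame_low below 0.01 m and angle between frame_1_grip's own z axis and vertical below 0.05 rad and angle between the x axis of frame_1_grip and the x axis of cradle, either way round below 0.06 rad) or (distance between frame_2_grip and frame_low below 0.01 m and angle between frame_2_grip's own z axis and vertical below 0.05 rad and angle between the x axis of frame_2_grip and the x axis of cradle, either way round below 0.06 rad))), for 0.2 s.
4. the second chock frame stands over the upper layer ((((distance between frame_1_grip and frame_low below 0.01 m and angle between frame_1_grip's own z axis and vertical below 0.05 rad and angle between the x axis of frame_1_grip and the x axis of cradle, either way round below 0.06 rad) and (distance between frame_2_grip and frame_high below 0.01 m and angle between frame_2_grip's own z axis and vertical below 0.05 rad and angle between the x axis of frame_2_grip and the x axis of cradle, either way round below 0.06 rad)) or ((distance between frame_2_grip and frame_low below 0.01 m and angle between frame_2_grip's own z axis and vertical below 0.05 rad and angle between the x axis of frame_2_grip and the x axis of cradle, either way round below 0.06 rad) and (distance between frame_1_grip and frame_high below 0.01 m and angle between frame_1_grip's own z axis and vertical below 0.05 rad and angle between the x axis of frame_1_grip and the x axis of cradle, either way round below 0.06 rad)))), for 0.2 s.
At the end, for the whole second after the job is handed in: Columns in Vs (within 15 mm, 0.08 rad), two of them in the lower layer; a chock frame over each layer (within 10 mm, upright within 0.05 rad, square within 0.06); both globes inside the bin; bin shut (tilt under 0.03 rad) (all of step 1 and ((distance between column_1_mid and low_left below 0.015 m and angle between the x axis of column_1_mid and the x axis of cradle, either way round below 0.08 rad) or (distance between column_1_mid and low_right below 0.015 m and angle between the x axis of column_1_mid and the x axis of cradle, either way round below 0.08 rad) or (distance between column_1_mid and high_left below 0.015 m and angle between the x axis of column_1_mid and the x axis of cradle, either way round below 0.08 rad) or (distance between column_1_mid and high_right below 0.015 m and angle between the x axis of column_1_mid and the x axis of cradle, either way round below 0.08 rad)) and ((distance between column_2_mid and low_left below 0.015 m and angle between the x axis of column_2_mid and the x axis of cradle, either way round below 0.08 rad) or (distance between column_2_mid and low_right below 0.015 m and angle between the x axis of column_2_mid and the x axis of cradle, either way round below 0.08 rad) or (distance between column_2_mid and high_left below 0.015 m and angle between the x axis of column_2_mid and the x axis of cradle, either way round below 0.08 rad) or (distance between column_2_mid and high_right below 0.015 m and angle between the x axis of column_2_mid and the x axis of cradle, either way round below 0.08 rad)) and ((distance between column_3_mid and low_left below 0.015 m and angle between the x axis of column_3_mid and the x axis of cradle, either way round below 0.08 rad) or (distance between column_3_mid and low_right below 0.015 m and angle between the x axis of column_3_mid and the x axis of cradle, either way round below 0.08 rad) or (distance between column_3_mid and high_left below 0.015 m and angle between the x axis of column_3_mid and the x axis of cradle, either way round below 0.08 rad) or (distance between column_3_mid and high_right below 0.015 m and angle between the x axis of column_3_mid and the x axis of cradle, either way round below 0.08 rad)) and ((distance between column_4_mid and low_left below 0.015 m and angle between the x axis of column_4_mid and the x axis of cradle, either way round below 0.08 rad) or (distance between column_4_mid and low_right below 0.015 m and angle between the x axis of column_4_mid and the x axis of cradle, either way round below 0.08 rad) or (distance between column_4_mid and high_left below 0.015 m and angle between the x axis of column_4_mid and the x axis of cradle, either way round below 0.08 rad) or (distance between column_4_mid and high_right below 0.015 m and angle between the x axis of column_4_mid and the x axis of cradle, either way round below 0.08 rad)) and ((distance between column_5_mid and low_left below 0.015 m and angle between the x axis of column_5_mid and the x axis of cradle, either way round below 0.08 rad) or (distance between column_5_mid and low_right below 0.015 m and angle between the x axis of column_5_mid and the x axis of cradle, either way round below 0.08 rad) or (distance between column_5_mid and high_left below 0.015 m and angle between the x axis of column_5_mid and the x axis of cradle, either way round below 0.08 rad) or (distance between column_5_mid and high_right below 0.015 m and angle between the x axis of column_5_mid and the x axis of cradle, either way round below 0.08 rad)) and (((distance between frame_1_grip and frame_low below 0.01 m and angle between frame_1_grip's own z axis and vertical below 0.05 rad and angle between the x axis of frame_1_grip and the x axis of cradle, either way round below 0.06 rad) and (distance between frame_2_grip and frame_high below 0.01 m and angle between frame_2_grip's own z axis and vertical below 0.05 rad and angle between the x axis of frame_2_grip and the x axis of cradle, either way round below 0.06 rad)) or ((distance between frame_2_grip and frame_low below 0.01 m and angle between frame_2_grip's own z axis and vertical below 0.05 rad and angle between the x axis of frame_2_grip and the x axis of cradle, either way round below 0.06 rad) and (distance between frame_1_grip and frame_high below 0.01 m and angle between frame_1_grip's own z axis and vertical below 0.05 rad and angle between the x axis of frame_1_grip and the x axis of cradle, either way round below 0.06 rad))) and x of globe_1_mid in the frame of bin_floor between -0.045 and 0.045 m and y of globe_1_mid in the frame of bin_floor between -0.09 and 0.09 m and z of globe_1_mid in the frame of bin_floor between 0.01 and 0.095 m and x of globe_2_mid in the frame of bin_floor between -0.045 and 0.045 m and y of globe_2_mid in the frame of bin_floor between -0.09 and 0.09 m and z of globe_2_mid in the frame of bin_floor between 0.01 and 0.095 m and value of joint tip_bin below 0.03 rad); the robot touches nothing.
It fails at once if a globe was pressed hard into the bin (over 25 N) (contact force between any of globe_1, globe_2 and bin_case above 25 N).
It fails at once if a globe was dropped into the bin (faster than 1 m/s in there) ((linear speed of globe_1 above 1 m/s and x of globe_1_mid in the frame of bin_floor between -0.045 and 0.045 m and y of globe_1_mid in the frame of bin_floor between -0.09 and 0.09 m and z of globe_1_mid in the frame of bin_floor between 0.01 and 0.095 m) or (linear speed of globe_2 above 1 m/s and x of globe_2_mid in the frame of bin_floor between -0.045 and 0.045 m and y of globe_2_mid in the frame of bin_floor between -0.09 and 0.09 m and z of globe_2_mid in the frame of bin_floor between 0.01 and 0.095 m)).
It fails at once if the dropper bottle, conical flask or timer was knocked about (moved over 30 mm) (distance of any of dropper, flask, timer from where it was at the start of the episode above 0.03 m).
Of column_1, column_2 only 1 to 1 are there at a start; the rules pass over those that are not, and their reading is None.
Of column_3, column_4, column_5 only 2 to 3 are there at a start; the rules pass over those that are not, and their reading is None.
At some moment in a run one of column_3, column_4, column_5 may be knocked a few centimetres aside while the robot is not near it.
It also fails if it takes over 210 s, if anything falls off the work surface, if the arm or the gripper's body presses on something with over 40 N, if the wrist force passes 120 N, or if a joint passes its speed limit or range.

ROBOT

A 6-joint arm with a two-finger parallel gripper is mounted at the origin on a cart in front of the work surface, level with it; the furniture and walls round the work are solid. World frame = base frame: x ahead of the robot, y to its left, z up, the work surface at z = 0. Lengths are in m, angles in rad, forces in N, time in s.
With the tool pointing down it reaches from about 0.35 to 0.975 m from the base axis. Payload 4.9 kg.
Tool frame: the origin (TCP) lies on the front face of the gripper's body, between the roots of the fingers; the fingertips stand ctrl.finger_overhang ahead of it and the grasp point (between the pads) lies 54 mm ahead of it (ctrl.finger_overhang is the distance from the TCP to the fingertips, in m); z points along the fingers, y is the line along which they close (so a half turn about z gives the same grasp; the last joint's range is limited). The gripper opens to 85 mm and grips with 20 to 120 N. Pads are 22 mm wide; open, the fingers measure 114 mm over their backs; the gripper's body (76 mm by 85 mm) begins 54 mm behind the grasp point. The pads swing forward as they close: fully open they stand 13 mm farther back than shut.
Start: joints at [-1.32, 0.053, 1.613, -0, 1.476, -0.119], TCP at [0.226, -0.583, 0.304] pointing down, gripper open.
Joint ranges: [-3.01, 3.01], [-1.01, 2.22], [0.06, 2.58], [-1.02, 4.17], [0.09, 2.62], [-3.14, 3.14]. Speed limits (rad/s): [2.57, 2.57, 3.14, 3.14, 3.14, 3.14].

INTERFACE

Orientations are given as a rotation vector (axis times angle).
In Python, from station import ctrl, vision gives the robot as it stands. The module is installed in compiled form; this text tells all that it offers.
- The arm moves only by the tool drive_tool, never from a script. Its argument "rows" is a list of rows, each a list of 2 entries, a list of its own where there are three numbers: the shift along the tool's x, y, z in m, then the turn about the tool's z in rad. A call has 1 to 10 rows; each row shifts and turns the commanded pose from where the row before left it, along the tool's axes as they then stand; what a row does not reach is not made up. A row lasts 1/10 s, in which the tool goes at most 50 mm and 8.59 degrees, less where a joint would pass 70% of its speed; a pose out of reach is approached as far as the arm can. A call with a gripper value outside its range is refused whole. "jaw" is the closure, from 0 (fully open) to 1 (shut), set as the call begins (left out, the last holds). The fingers move at their own pace and stop on an object; "grip_force" is the grip in N (left out, the last holds). Time passes only in rows, so rows that do not move let the fingers close. It gives the time, the measured TCP pose, the force, the opening and the grip force at its end, in the units of the state.
- ctrl.get_obs(): the state, without advancing time (a new reading comes with each control period).
- vision.get_image(name): name is "side" or "top"; returns a dict with "image" (480x640x3 uint8, blue, green, red), "vertical_fov" (degrees; the focal length in pixels is half the picture's height over the tangent of half this angle, whatever the lens; pixels are square), "cx", "cy" (the principal point, pixels), "R" (3x3) and "t" (3): a world point X has camera coordinates R X + t. Camera axes: x right, y down, z forward; pixel columns grow to the right and rows downward; lengths in m; the calibration is good to about 2 mm. A picture is of the moment at which its call begins. There is no depth.
- ctrl.finish_job(): hands the job in; it is judged then, once.
The state is a dict: "t": time; "q": joint angles; "dq": joint speeds; "effort": joint torques, N m; "tool_pos": TCP position; "tool_rot": TCP orientation; "contact_force": force on the tool from outside, world axes, zero at the start; "wrist_torque": the same for the moment, N m; "opening": finger opening in m; "grip_force": force on a finger pad.
Only numpy, scipy, OpenCV 4.12 (cv2) and the standard library are available. Lean on these libraries where they do the work, as an engineer would, in place of code of your own. Each camera call takes 0.05 s, during which the arm holds its last target. There are 200 camera calls.

## Working session

There is one attempt and no reset: what is moved stays moved. The work goes in short steps, Python scripts to look and compute and a tool call to move; the robot and the scene stay as the last step left them, time stands still between calls to the robot, and variables do not carry over. Pictures are saved under pics/ and viewed, at most 14 in all, crops included, and the job is handed in when it is done.

Besides the shell and the picture viewer there is one more tool, called after ">>>" as a command line: name --argument value ..., lists and objects as JSON in quotes. drive_tool: Moves the arm, as the interface text tells. Its arguments: {"type":"object","properties":{"rows":{"type":"array","items":{"type":"array"}},"jaw":{"type":"number"},"grip_force":{"type":"number"}},"required":["rows"]}

```bash
mkdir -p pics; cat > h.py <<'E'
import numpy as np, cv2
from station import ctrl, vision
def get(n):
    d=vision.get_image(n); d['f']=240/np.tan(np.radians(d['vertical_fov'])/2); d['R']=np.array(d['R']);d['t']=np.array(d['t']);return d
def ray(d,u,v,z):
    c=np.array([(u-d['cx'])/d['f'],(v-d['cy'])/d['f'],1]); r=d['R'].T@c; o=-d['R'].T@d['t']
    return (o+r*(z-o[2])/r[2]).round(4)
def proj(d,X):
    c=d['R']@np.array(X)+d['t']; return (d['f']*c[:2]/c[2]+[d['cx'],d['cy']]).round(1)
E
python3 - <<'E'
from h import *
import pickle
for n in ('top','side'):
    d=get(n); cv2.imwrite(f'pics/{n}0.png',d['image']); pickle.dump(d,open(n+'0.pkl','wb'))
    print(n,d['f'],d['cx'],d['cy'],(-d['R'].T@d['t']).round(3),d['R'].round(3).tolist())
print(ctrl.finger_overhang); print(ctrl.get_obs())
E
```

```text
top 559.4407835829732 328.23453475238585 244.54617084311045 [ 0.482 -0.005  1.762] [[-0.009, -1.0, -0.01], [-0.996, 0.01, -0.088], [0.088, 0.009, -0.996]]
side 479.1701340486841 330.7902973332541 239.0540594062961 [0.37  0.546 1.146] [[-0.901, -0.434, 0.007], [-0.376, 0.774, -0.509], [0.215, -0.461, -0.861]]
0.0726
{'t': 0.1, 'q': array([-1.31998140e+00,  5.32821105e-02,  1.61417805e+00, -1.71068795e-06,
        1.47604652e+00, -1.19031091e-01]), 'dq': array([-0.00045835, -0.00113619, -0.00347261, -0.00025173, -0.00253297,
       -0.00150546]), 'effort': array([ 4.02301039e-04, -3.94902027e+01, -3.71361995e+01, -1.16641550e-04,
        3.90710193e-03, -1.96696215e-05]), 'tool_pos': array([ 0.22579   , -0.58230979,  0.3027785 ]), 'tool_rot': array([-3.08615253e+00, -5.77296437e-01,  2.00510975e-04]), 'contact_force': array([-0.83528101,  0.1307566 ,  0.18371978]), 'wrist_torque': array([-0.00343551,  0.03351388, -0.00344972]), 'grip_force': 0.0, 'opening': 0.08549225139649688}
```

View pics/top0.png

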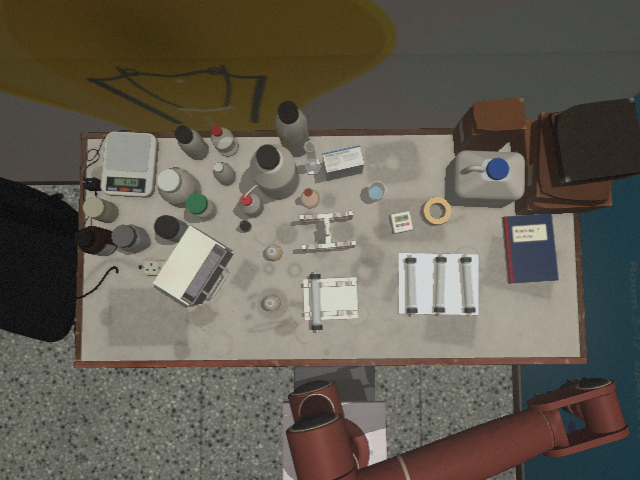

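View pics/side0.png

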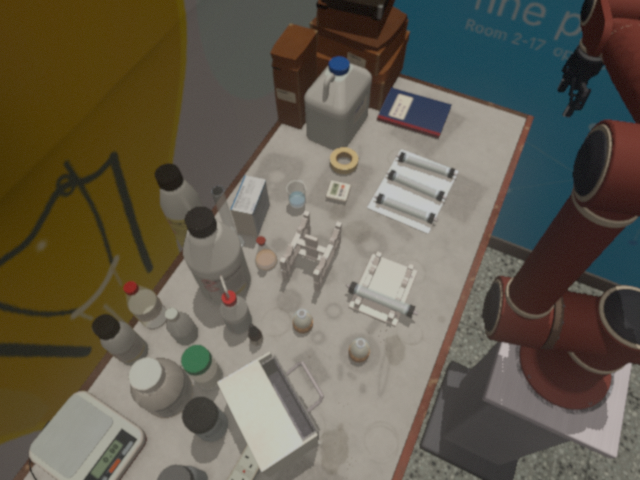

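The top view shows the cradle near (330,300) with a column in its left V, and three columns on the pad at (411/440/468,285). The frames are stacked at (328,230), the globes are at (273,252) and (271,302), and the bin is near (195,265). I'll zoom in to measure.

```bash
python3 - <<'E'
from h import *
im=cv2.imread('pics/top0.png')
cv2.imwrite('pics/c1.png',cv2.resize(im[180:330,290:490],None,fx=4,fy=4,interpolation=cv2.INTER_CUBIC))
cv2.imwrite('pics/c2.png',cv2.resize(im[210:330,140:300],None,fx=5,fy=5,interpolation=cv2.INTER_CUBIC))
E
```

```text
(no output)
```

View pics/c1.png

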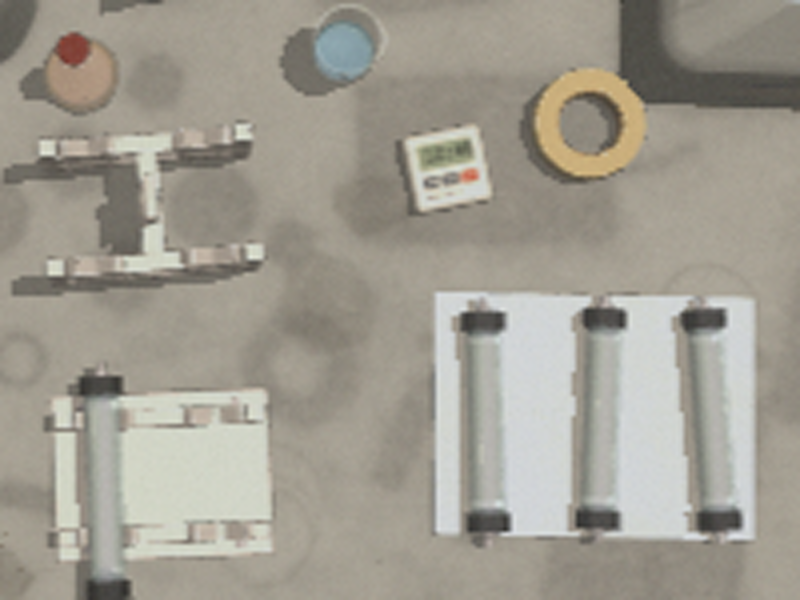

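View pics/c2.png

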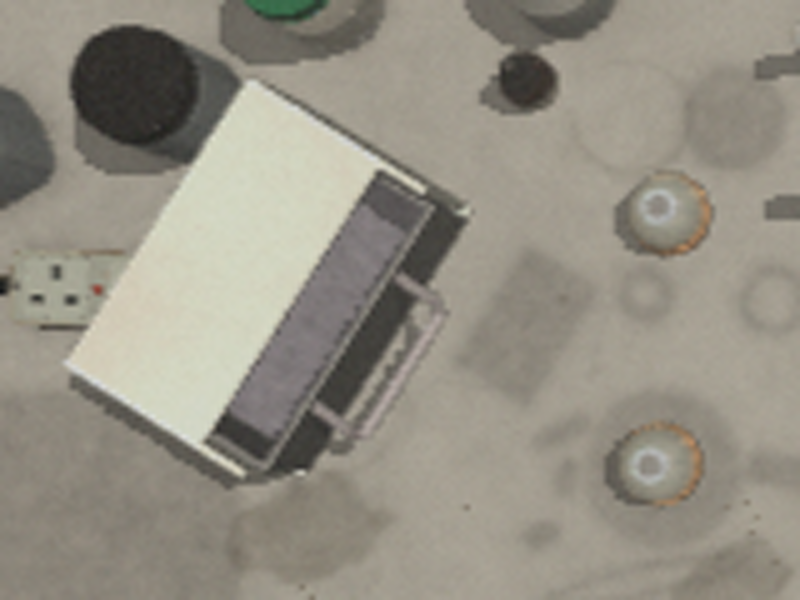

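The crops give the nut, leg and corner pixels clearly. The bin's front, with its bar from (447,308) to (362,436) in the crop, faces image right and slightly down.

```bash
python3 - <<'E'
from h import *
import pickle
d=pickle.load(open('top0.pkl','rb')); s=pickle.load(open('side0.pkl','rb'))
a=lambda x,y,z:ray(d,(x+.5)/4-.5+290,(y+.5)/4-.5+180,z)
b=lambda x,y,z:ray(d,(x+.5)/5-.5+140,(y+.5)/5-.5+210,z)
def line(n,p,q):
    v=q-p; print(n,((p+q)/2).round(4),'len',np.linalg.norm(v).round(4),'ang',np.arctan2(v[1],v[0]).round(3), 'side',proj(s,(p+q)/2))
line('c1',a(108,589,.0338),a(101,384,.0338))
line('c3',a(489,521,.018),a(482,320,.018))
line('c4',a(598,519,.018),a(605,318,.018))
line('c5',a(719,519,.018),a(704,318,.018))
C=[a(54,398,.008),a(267,390,.008),a(273,551,.008),a(62,560,.008)]
print('cradle',np.mean(C,0)); line('cr l',C[3],C[0]); line('cr r',C[2],C[1]); line('cr f',C[1],C[0]);line('cr b',C[2],C[3])
F=[a(47,147,.1052),a(244,130,.1052),a(254,251,.1052),a(56,267,.1052)]
print('frames',np.mean(F,0));line('l',F[3],F[0]);line('r',F[2],F[1]);line('f',F[1],F[0]);line('b',F[2],F[3])
print('posts',[a(x,y,.0346) for x,y in((66,423),(235,412),(241,530),(66,538))])
print('globes',b(657,206,.072),b(667,213,.034),b(650,464,.072),b(655,464,.034))
print('drop',b(527,80,.1))
line('bar',b(362,436,.134),b(443,308,.134))
line('coverfront',b(205,440,.135),b(378,172,.135))
line('coverback',b(67,366,.135),b(252,80,.135))
line('side l',b(252,80,.135),b(468,210,.135))
line('side r',b(67,366,.135),b(240,475,.135))
E
```

```text
c1 [0.4598 0.051  0.0338] len 0.1569 ang 0.027 side [381.1 298. ]
c3 [ 0.508  -0.2447  0.018 ] len 0.1557 ang 0.013 side [404.9 207.1]
c4 [ 0.5088 -0.3346  0.018 ] len 0.1558 ang -0.061 side [415.8 184.2]
c5 [ 0.508  -0.4198  0.018 ] len 0.1557 ang 0.044 side [426. 164.]
cradle [0.4681  0.00535 0.008  ]
cr l [0.4656 0.0881 0.008 ] len 0.126 ang 0.044 side [372.3 313.4]
cr r [ 0.4706 -0.0774  0.008 ] len 0.1251 ang 0.024 side [394.8 260.5]
cr f [0.5308 0.0075 0.008 ] len 0.1669 ang 1.599 side [361.6 277.3]
cr b [0.4054 0.0032 0.008 ] len 0.1643 ang 1.604 side [406.7 295.1]
frames [0.67355 0.01315 0.1052 ]
l [0.6681 0.0867 0.1052] len 0.0902 ang 0.07 side [299.6 264. ]
r [ 0.679  -0.0604  0.1052] len 0.091 ang 0.069 side [322.2 217.1]
f [0.7188 0.0163 0.1052] len 0.1476 ang 1.647 side [294.8 234.1]
b [0.6284 0.01   0.1052] len 0.1476 ang 1.642 side [327.9 245.7]
posts [array([0.5085, 0.0803, 0.0346]), array([ 0.5157, -0.0499,  0.0346]), array([ 0.4254, -0.0535,  0.0346]), array([0.4205, 0.0808, 0.0346])]
globes [0.6134 0.1845 0.072 ] [0.612  0.1825 0.034 ] [0.4578 0.1887 0.072 ] [0.4572 0.1899 0.034 ]
drop [0.6877 0.2593 0.1   ]
bar [0.5132 0.3257 0.134 ] len 0.0874 ang -0.563 side [311.6 377.4]
coverfront [0.5524 0.3905 0.135 ] len 0.1843 ang -0.568 side [280.2 397.6]
coverback [0.6017 0.4684 0.135 ] len 0.1974 ang -0.566 side [239.7 422.8]
side l [0.6462 0.3518 0.135 ] len 0.1493 ang -2.118 side [250.3 361. ]
side r [0.4864 0.4704 0.135 ] len 0.1202 ang -2.132 side [290.3 451. ]
```

```bash
cat > plan.py <<'E'
# python3 plan.py x y z(grasp point) yaw(of tool x) [more groups...] : prints rows in tool axes from the measured pose
import sys
from h import *
from scipy.spatial.transform import Rotation as Ro
o=ctrl.get_obs(); R=Ro.from_rotvec(o['tool_rot']).as_matrix(); p=np.array(o['tool_pos'])+R[:,2]*.054
yaw=np.arctan2(R[1,0],R[0,0])
print('t',round(o['t'],1),'grasp',p.round(4),'yaw',yaw.round(3),'open',round(o['opening'],4),'gf',round(o['grip_force'],1),'F',np.round(o['contact_force'],1),'tilt',R[:2,2].round(3),'ovh',ctrl.finger_overhang,'q6',round(o['q'][5],2))
v=list(map(float,sys.argv[1:]))
for i in range(0,len(v),4):
    q=np.array(v[i:i+3]); dy=(v[i+3]-yaw+np.pi/2)%np.pi-np.pi/2; D=q-p
    n=max(1,int(np.ceil(max(np.linalg.norm(D)/.045,abs(dy)/.14))))
    rows=[]; prev=p; pv=yaw
    for k in range(1,n+1):
        t=p+D*k/n; c,s=np.cos(pv),np.sin(pv); w=t-prev   # tool x=(c,s), y=(s,-c), z=down
        l=np.round([w[0]*c+w[1]*s,w[0]*s-w[1]*c,-w[2]],3); r=round(-dy/n,3)
        rows.append([l.tolist(),r]); prev=prev+np.array([l[0]*c+l[1]*s,l[0]*s-l[1]*c,-l[2]]); pv=pv-r
    print(n,str(rows).replace(' ','')); p=prev; yaw=pv
E
python3 plan.py .508 -.2447 .12 .013 .508 -.2447 .027 .013
```

```text
t 0.1 grasp [ 0.2258 -0.5822  0.2488] yaw 0.37 open 0.0855 gf 0.0 F [-0.8  0.1  0.2] tilt [-0.     0.002] ovh 0.0726 q6 -0.12
11 [[[0.035,-0.019,0.012],np.float64(0.032)],[[0.034,-0.021,0.011],np.float64(0.032)],[[0.034,-0.021,0.012],np.float64(0.032)],[[0.033,-0.023,0.012],np.float64(0.032)],[[0.032,-0.024,0.012],np.float64(0.032)],[[0.032,-0.024,0.011],np.float64(0.032)],[[0.031,-0.026,0.012],np.float64(0.032)],[[0.029,-0.027,0.012],np.float64(0.032)],[[0.029,-0.027,0.011],np.float64(0.032)],[[0.028,-0.029,0.012],np.float64(0.032)],[[0.028,-0.029,0.012],np.float64(0.032)]]
3 [[[-0.0,0.0,0.031],np.float64(0.002)],[[-0.0,0.0,0.031],np.float64(0.002)],[[-0.0,0.0,0.031],np.float64(0.002)]]
```

>>> drive_tool --rows '[[[0.035,-0.019,0.012],0.032],[[0.034,-0.021,0.011],0.032],[[0.034,-0.021,0.012],0.032],[[0.033,-0.023,0.012],0.032],[[0.032,-0.024,0.012],0.032],[[0.032,-0.024,0.011],0.032],[[0.031,-0.026,0.012],0.032],[[0.029,-0.027,0.012],0.032],[[0.029,-0.027,0.011],0.032],[[0.028,-0.029,0.012],0.032]]' --jaw 0.6

```text
t: 1.1
tool_pos: [0.4827, -0.274, 0.1862]
tool_rot: [-3.141, -0.076, 0.0]
contact_force: [0.8, -1.1, 0.4]
opening: 0.0345
grip_force: 0.0
```

```bash
sed -i 's/r=round(-dy\/n,3)/r=float(round(-dy\/n,3))/' plan.py; python3 plan.py .508 -.2447 .10 .013
```

```text
t 1.1 grasp [ 0.4827 -0.274   0.1322] yaw 0.048 open 0.0345 gf 0.0 F [ 0.8 -1.1  0.4] tilt [-0.  0.] ovh 0.0726 q6 0.87
2 [[[0.013,-0.014,0.016],0.018],[[0.013,-0.014,0.016],0.018]]
```

>>> drive_tool --rows '[[[0.013,-0.014,0.016],0.018],[[0.013,-0.014,0.016],0.018],[[0,0,0],0],[[0,0,0.03],0],[[0,0,0.03],0],[[0,0,0.016],0],[[0,0,0],0]]' --jaw 0.3

```text
t: 1.8
tool_pos: [0.5049, -0.246, 0.0763]
tool_rot: [-3.139, -0.021, 0.007]
contact_force: [0.0, -0.1, -0.4]
opening: 0.0597
grip_force: 0.0
```

>>> drive_tool --rows '[[[0,0,0],0],[[0,0,0],0],[[0,0,0],0],[[0,0,0],0]]' --jaw 0.9 --grip_force 30

```text
t: 2.2
tool_pos: [0.508, -0.2474, 0.081]
tool_rot: [3.139, 0.022, 0.005]
contact_force: [-0.1, -0.9, 5.8]
opening: 0.0267
grip_force: 30.1
```

```bash
python3 plan.py .508 -.2447 .13 .013 .4694 -.0375 .13 .029
```

```text
t 2.2 grasp [ 0.5082 -0.2475  0.027 ] yaw 0.014 open 0.0267 gf 30.1 F [-0.1 -0.9  5.8] tilt [ 0.003 -0.002] ovh 0.0726 q6 0.97
3 [[[-0.0,-0.001,-0.034],0.0],[[-0.0,-0.001,-0.035],0.0],[[-0.0,-0.001,-0.034],0.0]]
5 [[[-0.007,-0.042,0.0],-0.003],[[-0.007,-0.041,0.0],-0.003],[[-0.007,-0.042,0.0],-0.003],[[-0.007,-0.041,0.0],-0.003],[[-0.007,-0.042,0.0],-0.003]]
```

>>> drive_tool --rows '[[[0,0,0],0],[[0,0,0],0],[[0,0,0.002],0],[[0,0,0],0],[[0,0,0],0]]' --jaw 0.58

```text
t: 2.7
tool_pos: [0.5066, -0.2463, 0.0765]
tool_rot: [-3.141, -0.022, 0.001]
contact_force: [0.3, -0.4, 0.4]
opening: 0.0357
grip_force: 0.0
```

>>> drive_tool --rows '[[[0,0,0],0],[[0,0,0],0],[[0,0,0],0],[[0,0,0],0]]' --jaw 0.9 --grip_force 30

```text
t: 3.1
tool_pos: [0.5068, -0.2465, 0.0768]
tool_rot: [-3.141, -0.022, 0.0]
contact_force: [-0.2, 0.1, -0.7]
opening: 0.0267
grip_force: 29.6
```

```bash
python3 plan.py .508 -.2447 .13 .013 .4694 -.0375 .13 .029
```

```text
t 3.1 grasp [ 0.5068 -0.2465  0.0228] yaw 0.014 open 0.0267 gf 29.6 F [-0.2  0.1 -0.7] tilt [-0.  0.] ovh 0.0726 q6 0.97
3 [[[0.0,-0.001,-0.036],0.0],[[0.001,-0.0,-0.035],0.0],[[0.0,-0.001,-0.036],0.0]]
5 [[[-0.007,-0.041,-0.0],-0.003],[[-0.007,-0.042,-0.0],-0.003],[[-0.007,-0.042,-0.0],-0.003],[[-0.007,-0.041,-0.0],-0.003],[[-0.006,-0.042,-0.0],-0.003]]
```

>>> drive_tool --rows '[[[0,0,-0.015],0],[[0,0,-0.03],0],[[0,0,-0.035],0],[[0,0,-0.027],0],[[-0.007,-0.041,0],-0.003],[[-0.007,-0.042,0],-0.003],[[-0.007,-0.042,0],-0.003],[[-0.007,-0.041,0],-0.003],[[-0.006,-0.042,0],-0.003],[[0,0,0],0]]'

```text
t: 4.1
tool_pos: [0.4677, -0.0356, 0.1845]
tool_rot: [-3.14, -0.053, -0.0]
contact_force: [-0.8, -1.5, -1.3]
opening: 0.0266
grip_force: 30.0
```

```bash
python3 - <<'E'
from h import *
d=get('top'); s=get('side'); np.save('dummy.npy',0)
a=d['image'][240:340,280:380]; b=s['image'][230:330,330:430]
cv2.imwrite('pics/p1.png',np.hstack([cv2.resize(x,(400,400),interpolation=cv2.INTER_CUBIC) for x in(a,b)]))
E
python3 plan.py .4694 -.0375 .05 .029
```

```text
t 4.2 grasp [ 0.4689 -0.0387  0.1309] yaw 0.031 open 0.027 gf 30.0 F [ 0.4 -0.2 -0.4] tilt [ 0.001 -0.001] ovh 0.0726 q6 1.3
2 [[[0.0,-0.001,0.04],0.001],[[0.001,-0.0,0.041],0.001]]
```

View pics/p1.png

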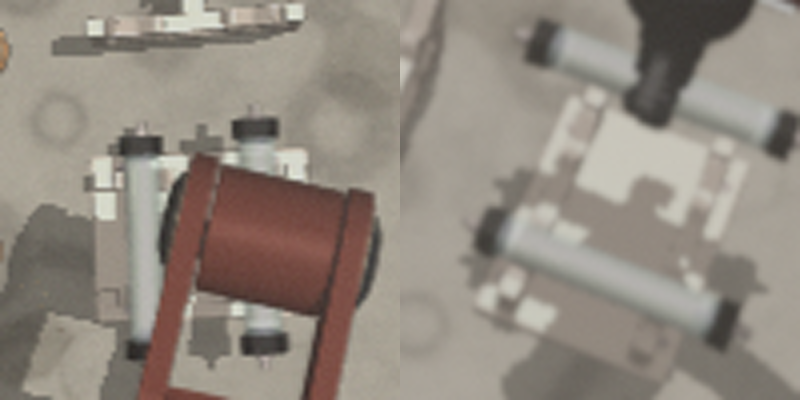

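Both nuts of the held column show in the top view, at crop (255,128) and (264,343). I'll compare it with the tool and with column 1.

```bash
python3 - <<'E'
from h import *
import pickle
d=pickle.load(open('top0.pkl','rb'));s=pickle.load(open('side0.pkl','rb'))
a=lambda x,y,z:ray(d,(x+.5)/4-.5+280,(y+.5)/4-.5+240,z)
b=lambda x,y,z:ray(s,(x-400+.5)/4-.5+330,(y+.5)/4-.5+230,z)
for n,p,q in(('held',a(264,343,.126),a(255,128,.126)),('c1',a(139,349,.034),a(140,145,.034)),('heldside',b(779,134,.126),b(543,42,.126)),('c1side',b(721,321,.034),b(493,230,.034))):
    v=q-p;print(n,(p+q)/2,np.linalg.norm(v),np.arctan2(v[1],v[0]))
E
```

```text
held [ 0.4683 -0.0357  0.126 ] 0.15587392341248102 0.030798987033690856
c1 [0.4595 0.0548 0.034 ] 0.15601038426976582 -0.011537949517459385
heldside [ 0.4703 -0.0356  0.126 ] 0.15343337316242517 0.02085747034029378
c1side [0.4596  0.05215 0.034  ] 0.15289188990917738 0.03467196361365294
```

>>> drive_tool --rows '[[[0,0,0.03],0],[[0,0,0.03],0],[[0,0,0.02],0],[[0,0,0.007],0],[[0,0,0.003],0],[[0,0,0.002],0],[[0,0,0],0],[[0,0,0],0]]'

```text
t: 5.0
tool_pos: [0.4688, -0.0384, 0.094]
tool_rot: [-3.136, -0.042, 0.005]
contact_force: [-8.7, 10.0, 12.5]
opening: 0.0268
grip_force: 31.2
```

>>> drive_tool --rows '[[[0,0,0],0],[[0,0,0],0],[[0,0,0],0],[[0,0,0],0]]' --jaw 0.5

```text
t: 5.4
tool_pos: [0.4691, -0.0398, 0.0922]
tool_rot: [3.141, 0.044, 0.001]
contact_force: [0.4, -0.2, 0.4]
opening: 0.0432
grip_force: 0.0
```

>>> drive_tool --rows '[[[0,0,0],0],[[0,0,0],0],[[0,0,0],0],[[0,0,0],0]]' --jaw 0.9 --grip_force 20

```text
t: 5.8
tool_pos: [0.4688, -0.0367, 0.0924]
tool_rot: [-3.134, -0.043, 0.0]
contact_force: [-1.0, 13.1, 5.5]
opening: 0.0272
grip_force: 21.9
```

```bash
python3 plan.py
```

```text
t 5.8 grasp [ 0.4688 -0.0363  0.0384] yaw 0.027 open 0.0272 gf 21.9 F [-1.  13.1  5.5] tilt [-0.     0.007] ovh 0.0726 q6 1.3
```

>>> drive_tool --rows '[[[0,-0.003,0],0],[[0,0,0],0],[[0,0,0],0],[[0,0,-0.03],0],[[0,0,-0.04],0],[[0,0,-0.045],0],[[0,0,-0.01],0],[[0,0,0],0]]' --jaw 0.5

```text
t: 6.6
tool_pos: [0.47, -0.0368, 0.2196]
tool_rot: [3.14, 0.045, 0.008]
contact_force: [-0.1, 0.4, 0.4]
opening: 0.0426
grip_force: 0.0
```

```bash
python3 plan.py .6735 .0132 .165 .072 .6735 .0132 .112 .072; python3 - <<'E'
from h import *
d=get('top'); s=get('side')
a=d['image'][195:345,280:430]; b=s['image'][190:340,270:420]
cv2.imwrite('pics/p2.png',np.hstack([cv2.resize(x,(400,400),interpolation=cv2.INTER_CUBIC) for x in(a,b)]))
E
```

```text
t 6.6 grasp [ 0.4702 -0.0369  0.1656] yaw 0.028 open 0.0426 gf 0.0 F [-0.1  0.4  0.4] tilt [ 0.005 -0.001] ovh 0.0726 q6 1.31
5 [[[0.041,-0.009,0.0],-0.009],[[0.041,-0.008,0.0],-0.009],[[0.041,-0.008,0.0],-0.009],[[0.041,-0.008,0.0],-0.009],[[0.041,-0.008,0.001],-0.009]]
2 [[[0.0,0.0,0.026],0.001],[[0.0,0.0,0.027],0.001]]
```

View pics/p2.png

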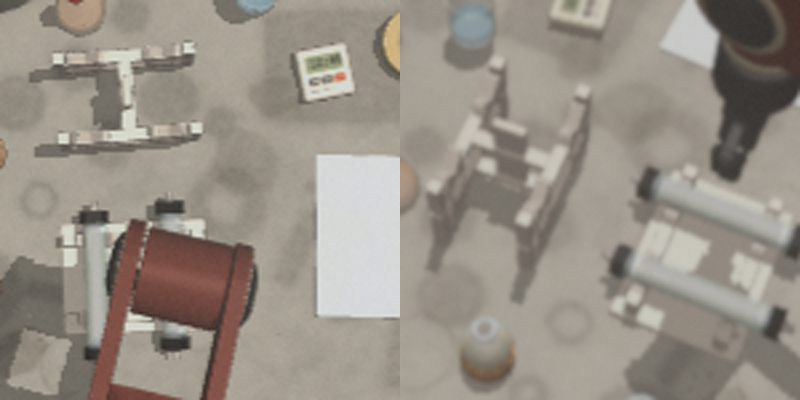

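Two columns lie side by side in the cradle, and the side view shows the frame's grip plate near crop (511,140). Next is the top frame.

>>> drive_tool --rows '[[[0.041,-0.009,0],-0.009],[[0.041,-0.008,0],-0.009],[[0.041,-0.008,0],-0.009],[[0.041,-0.008,0],-0.009],[[0.041,-0.008,0],-0.009],[[0,0,0],0]]'

```text
t: 7.3
tool_pos: [0.6733, 0.0153, 0.2116]
tool_rot: [-3.138, -0.118, 0.009]
contact_force: [-0.2, 0.2, -0.2]
opening: 0.0424
grip_force: 0.0
```

```bash
python3 plan.py .6735 .0132 .112 .072;python3 - <<'E'
from h import *
import pickle
s=pickle.load(open('side0.pkl','rb'))
for dx in(-.017,.017): print((proj(s,[.6735+dx,.0132+dx*.07,.125])-[270,190])/.375+[400,0])
E
```

```text
t 7.3 grasp [0.6731 0.0153 0.1576] yaw 0.075 open 0.0424 gf 0.0 F [-0.2  0.2 -0.2] tilt [-0.006  0.001] ovh 0.0726 q6 1.41
2 [[[0.0,0.001,0.023],0.002],[[0.0,0.001,0.023],0.002]]
[526.4        128.26666667]
[492.53333333 116.53333333]
```

>>> drive_tool --rows '[[[0,0.001,0],0],[[0,0,0.02],0],[[0,0,0.02],0],[[0,0,0.003],0],[[0,0,0],0],[[0,0,0],0]]'

```text
t: 7.9
tool_pos: [0.6715, 0.0131, 0.1748]
tool_rot: [3.139, 0.115, 0.002]
contact_force: [0.1, 0.4, -0.4]
opening: 0.0426
grip_force: 0.0
```

```bash
python3 plan.py .6735 .0132 .112 .072
```

```text
t 7.9 grasp [0.6715 0.013  0.1208] yaw 0.073 open 0.0426 gf 0.0 F [ 0.1  0.4 -0.4] tilt [ 0.001 -0.   ] ovh 0.0726 q6 1.41
1 [[[0.002,-0.0,0.009],0.001]]
```

>>> drive_tool --rows '[[[0.002,0,0.009],0.001],[[0,0,0],0],[[0,0,0],0]]'

```text
t: 8.2
tool_pos: [0.6736, 0.0135, 0.1648]
tool_rot: [-3.139, -0.114, 0.0]
contact_force: [-1.0, -0.1, 0.8]
opening: 0.0425
grip_force: 0.0
```

>>> drive_tool --rows '[[[0,0,0],0],[[0,0,0],0],[[0,0,0],0],[[0,0,0],0],[[0,0,0],0]]' --jaw 1.0 --grip_force 50

```text
t: 8.7
tool_pos: [0.6738, 0.0134, 0.1652]
tool_rot: [3.139, 0.114, 0.001]
contact_force: [0.2, -0.9, 0.8]
opening: 0.0091
grip_force: 51.7
```

```bash
python3 plan.py  .672 .0132 .215 .072 .468 .0072 .215 .029
```

```text
t 8.7 grasp [0.6738 0.0134 0.1112] yaw 0.073 open 0.0091 gf 51.7 F [ 0.2 -0.9  0.8] tilt [ 0.001 -0.   ] ovh 0.0726 q6 1.41
3 [[[-0.001,0.0,-0.035],0.0],[[-0.0,0.0,-0.034],0.0],[[-0.001,0.0,-0.035],0.0]]
5 [[[-0.041,-0.002,0.0],0.009],[[-0.04,-0.001,0.0],0.009],[[-0.041,-0.001,0.0],0.009],[[-0.041,-0.001,0.0],0.009],[[-0.041,-0.0,0.0],0.009]]
```

>>> drive_tool --rows '[[[0,0,-0.01],0],[[0,0,-0.03],0],[[0,0,-0.04],0],[[0,0,-0.02],0],[[0,0,0],0]]'

```text
t: 9.2
tool_pos: [0.6753, 0.0134, 0.2704]
tool_rot: [3.139, 0.114, 0.013]
contact_force: [-0.1, -0.7, -0.6]
opening: 0.009
grip_force: 51.5
```

>>> drive_tool --rows '[[[-0.03,-0.001,0],0.005],[[-0.035,-0.001,0],0.005],[[-0.035,-0.001,0],0.006],[[-0.035,-0.001,0],0.006],[[-0.035,-0.001,0],0.006],[[-0.025,-0.001,0],0.006],[[-0.011,0,0],0.01],[[0,0,0],0],[[0,0,0],0],[[0,0,0],0]]'

```text
t: 10.2
tool_pos: [0.4679, 0.0074, 0.2644]
tool_rot: [-3.141, -0.045, 0.001]
contact_force: [0.2, 0.1, -1.6]
opening: 0.0092
grip_force: 51.4
```

```bash
python3 plan.py  .468 .0072 .15 .029;  python3 - <<'E'
from h import *
d=get('top'); s=get('side')
a=d['image'][235:355,270:390]; b=s['image'][210:330,320:440]
cv2.imwrite('pics/p3.png',np.hstack([cv2.resize(x,(400,400),interpolation=cv2.INTER_CUBIC) for x in(a,b)]))
cv2.imwrite('pics/full3.png',s['image'])
E
```

```text
t 10.2 grasp [0.4679 0.0074 0.2104] yaw 0.029 open 0.0092 gf 51.4 F [ 0.2  0.1 -1.6] tilt [-0.001  0.   ] ovh 0.0726 q6 1.4
2 [[[0.0,0.0,0.03],-0.0],[[0.0,0.0,0.03],-0.0]]
```

View pics/p3.png

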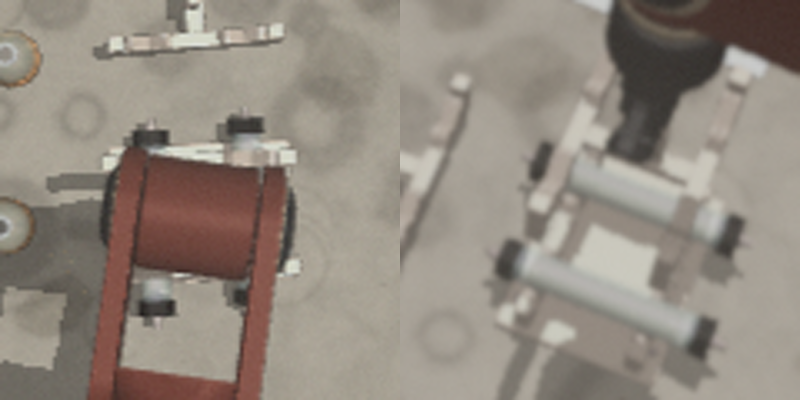

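The frame hangs squarely over both columns.

>>> drive_tool --rows '[[[0,0,0.03],0],[[0,0,0.035],0],[[0,0,0.025],0],[[0,0,0.01],0],[[0,0,0],0],[[0,0,0],0]]'

```text
t: 10.9
tool_pos: [0.4685, 0.0073, 0.1661]
tool_rot: [3.141, 0.045, 0.003]
contact_force: [-0.3, -0.5, -0.7]
opening: 0.0089
grip_force: 51.4
```

>>> drive_tool --rows '[[[0,0,0.006],0],[[0,0,0.004],0],[[0,0,0.003],0],[[0,0,0.003],0],[[0,0,0],0],[[0,0,0],0]]'

```text
t: 11.5
tool_pos: [0.4675, 0.0074, 0.1489]
tool_rot: [-3.141, -0.045, 0.0]
contact_force: [0.1, 0.1, -1.4]
opening: 0.0096
grip_force: 51.4
```

```bash
python3 plan.py
```

```text
t 11.5 grasp [0.4675 0.0074 0.0949] yaw 0.029 open 0.0096 gf 51.4 F [ 0.1  0.1 -1.4] tilt [-0.  0.] ovh 0.0726 q6 1.4
```

>>> drive_tool --rows '[[[0,0,0.002],0],[[0,0,0.001],0],[[0,0,0],0]]'

```text
t: 11.8
tool_pos: [0.4681, 0.0073, 0.1473]
tool_rot: [3.141, 0.045, 0.001]
contact_force: [-3.3, 0.0, 6.4]
opening: 0.0093
grip_force: 52.8
```

>>> drive_tool --rows '[[[0,0,0],0],[[0,0,0],0],[[0,0,0],0],[[0,0,-0.02],0],[[0,0,-0.04],0],[[0,0,-0.04],0],[[0,0,0],0]]' --jaw 0.7

```text
t: 12.5
tool_pos: [0.4706, 0.007, 0.2528]
tool_rot: [3.139, 0.045, 0.019]
contact_force: [0.7, -0.0, -0.6]
opening: 0.0258
grip_force: 0.0
```

```bash
python3 plan.py .468 -.26 .20 -.061 .5088 -.3355 .10 -.061;  python3 - <<'E'
from h import *
d=get('top'); s=get('side')
a=d['image'][235:335,400:500]; b=s['image'][200:330,330:460]
cv2.imwrite('pics/p4.png',np.hstack([cv2.resize(x,(400,400),interpolation=cv2.INTER_CUBIC) for x in(a,b)]))
E
```

```text
t 12.5 grasp [0.4712 0.0069 0.1988] yaw 0.029 open 0.0258 gf 0.0 F [ 0.7 -0.  -0.6] tilt [ 0.012 -0.002] ovh 0.0726 q6 1.4
6 [[[-0.002,0.044,-0.0],0.015],[[-0.001,0.045,-0.0],0.015],[[-0.0,0.044,-0.001],0.015],[[-0.0,0.045,0.0],0.015],[[0.001,0.044,-0.0],0.015],[[0.001,0.045,-0.0],0.015]]
3 [[[0.015,0.024,0.033],-0.0],[[0.015,0.024,0.034],-0.0],[[0.015,0.025,0.033],-0.0]]
```

View pics/p4.png

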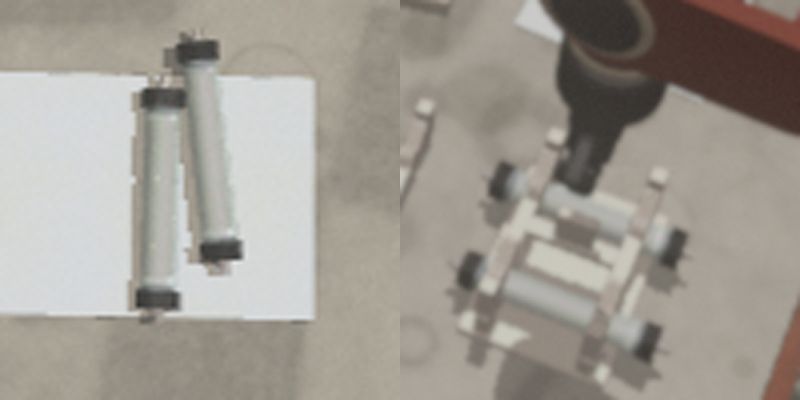

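Column 5 was knocked over against column 4. The nuts are now at crop (162,97)/(158,298) for column 4 and (198,49)/(221,249) for column 5. The frame is seated over the lower pair. I'll grip column 4 off-centre, in the wide part of the gap, and draw it away first.

```bash
python3 - <<'E'
from h import *
import pickle
d=pickle.load(open('top0.pkl','rb'))
a=lambda x,y,z=.018:ray(d,(x+.5)/4-.5+400,(y+.5)/4-.5+235,z)
for n,p,q in(('c4',a(158,298),a(162,97)),('c5',a(221,249),a(198,49))):
    v=q-p;print(n,(p+q)/2,np.linalg.norm(v),np.arctan2(v[1],v[0]))
print('grip',a(159,238),'gap edges',a(180,238),a(203,238))
E
python3 plan.py .4781 -.16 .19 -.02 .4781 -.3325 .10 -.018
```

```text
c4 [ 0.5095 -0.3335  0.018 ] 0.1557664919037468 -0.04623951058359363
c5 [ 0.5468  -0.37285  0.018  ] 0.1561845382872454 0.08654420700168088
grip [ 0.4779 -0.3319  0.018 ] gap edges [ 0.4778 -0.3481  0.018 ] [ 0.4776 -0.3659  0.018 ]
t 12.6 grasp [0.4683 0.0073 0.1931] yaw 0.029 open 0.0259 gf 0.0 F [-0.7 -0.5 -0.7] tilt [ 0.003 -0.   ] ovh 0.0726 q6 1.4
4 [[[0.001,0.042,0.001],0.012],[[0.002,0.042,0.001],0.012],[[0.002,0.042,0.0],0.012],[[0.003,0.041,0.001],0.012]]
5 [[[0.001,0.035,0.018],-0.0],[[0.0,0.034,0.018],-0.0],[[0.001,0.035,0.018],-0.0],[[0.001,0.034,0.018],-0.0],[[0.0,0.035,0.018],-0.0]]
```

>>> drive_tool --rows '[[[0.001,0.042,0.001],0.019],[[0.002,0.042,0.001],0.019],[[0.002,0.042,0.001],0.019],[[0.003,0.041,0.001],0.018],[[0.003,0.035,0.018],0],[[0.002,0.034,0.018],0],[[0.003,0.035,0.018],0],[[0.003,0.034,0.018],0],[[0.002,0.035,0.018],0],[[0,0,0],0]]' --jaw 0.62

```text
t: 13.6
tool_pos: [0.4781, -0.3345, 0.1464]
tool_rot: [-3.136, 0.078, 0.011]
contact_force: [-0.7, 0.8, 0.1]
opening: 0.0326
grip_force: 0.0
```

```bash
python3 plan.py .4781 -.332 .0215 -.046
```

```text
t 13.6 grasp [ 0.4777 -0.3343  0.0924] yaw -0.05 open 0.0326 gf 0.0 F [-0.7  0.8  0.1] tilt [-0.007  0.005] ovh 0.0726 q6 0.88
2 [[[0.0,-0.001,0.035],-0.002],[[0.0,-0.001,0.036],-0.002]]
```

>>> drive_tool --rows '[[[0,0,0.02],0],[[0,0,0.01],0],[[0,0,0],0],[[0,0,0],0],[[0,0,0],0]]'

```text
t: 14.1
tool_pos: [0.4811, -0.3329, 0.1228]
tool_rot: [3.14, -0.072, 0.002]
contact_force: [-0.2, 0.9, -0.0]
opening: 0.0325
grip_force: 0.0
```

```bash
python3 plan.py .4781 -.332 .0218 -.046
```

```text
t 14.1 grasp [ 0.4812 -0.3329  0.0688] yaw -0.046 open 0.0325 gf 0.0 F [-0.2  0.9 -0. ] tilt [ 0.001 -0.001] ovh 0.0726 q6 0.88
2 [[[-0.002,-0.0,0.024],0.0],[[-0.001,-0.001,0.023],0.0]]
```

>>> drive_tool --rows '[[[-0.003,-0.001,0.02],0],[[0,0,0.02],0],[[0,0,0.007],0],[[0,0,0],0],[[0,0,0],0]]'

```text
t: 14.6
tool_pos: [0.4782, -0.3322, 0.0759]
tool_rot: [3.14, -0.072, 0.002]
contact_force: [-0.7, 0.2, -0.5]
opening: 0.0324
grip_force: 0.2
```

>>> drive_tool --rows '[[[0,0,0],0],[[0,0,0],0],[[0,0,0],0],[[0,0,-0.01],0],[[0,-0.02,0],0],[[0,-0.02,0],0],[[0,0,0],0],[[0,0,0.005],0],[[0,0,0.005],0],[[0,0,0],0]]' --jaw 0.9 --grip_force 30

```text
t: 15.6
tool_pos: [0.4799, -0.292, 0.0759]
tool_rot: [-3.14, 0.073, 0.001]
contact_force: [-3.2, 4.1, 8.1]
opening: 0.0273
grip_force: 30.7
```

>>> drive_tool --rows '[[[0,0,0],0],[[0,0,0],0],[[0,0,0],0],[[0.015,0,0],0],[[0.016,0,0],0],[[0,0,0],0],[[0,0,0],0]]' --jaw 0.55

```text
t: 16.3
tool_pos: [0.5102, -0.2933, 0.0745]
tool_rot: [-3.14, 0.072, 0.001]
contact_force: [-0.4, -0.2, 0.1]
opening: 0.0386
grip_force: 0.0
```

>>> drive_tool --rows '[[[0,0,0],0],[[0,0,0],0],[[0,0,0],0],[[0,0,0],0]]' --jaw 0.9

```text
t: 16.7
tool_pos: [0.5105, -0.2937, 0.0755]
tool_rot: [3.14, -0.073, 0.001]
contact_force: [-1.1, -1.0, 4.6]
opening: 0.0268
grip_force: 32.0
```

```bash
python3 plan.py .5095 -.29 .155 -.046 .4675 -.036 .155 .029
```

```text
t 16.7 grasp [ 0.5105 -0.2937  0.0215] yaw -0.046 open 0.0268 gf 32.0 F [-1.1 -1.   4.6] tilt [ 0.    -0.001] ovh 0.0726 q6 0.97
3 [[[-0.0,-0.001,-0.044],-0.0],[[-0.001,-0.001,-0.045],-0.0],[[-0.0,-0.002,-0.044],-0.0]]
6 [[[-0.009,-0.042,-0.0],-0.013],[[-0.008,-0.042,-0.0],-0.013],[[-0.008,-0.042,-0.0],-0.013],[[-0.008,-0.042,-0.0],-0.013],[[-0.006,-0.043,-0.0],-0.013],[[-0.007,-0.042,-0.0],-0.013]]
```

>>> drive_tool --rows '[[[0,0,-0.02],0],[[0,0,-0.04],0],[[0,0,-0.045],0],[[0,0,-0.03],0],[[0,0,0],0]]'

```text
t: 17.2
tool_pos: [0.5122, -0.2947, 0.2153]
tool_rot: [3.135, -0.073, 0.012]
contact_force: [0.8, -1.2, -1.1]
opening: 0.0271
grip_force: 29.8
```

>>> drive_tool --rows '[[[-0.009,-0.042,0],-0.013],[[-0.008,-0.042,0],-0.013],[[-0.008,-0.042,0],-0.013],[[-0.008,-0.042,0],-0.013],[[-0.006,-0.043,0],-0.013],[[-0.007,-0.042,0],-0.013],[[0,0,0],0],[[0,0,0],0],[[0,0,0],0]]'

```text
t: 18.1
tool_pos: [0.4676, -0.0403, 0.2088]
tool_rot: [-3.141, -0.049, 0.003]
contact_force: [-0.3, -0.2, 0.5]
opening: 0.027
grip_force: 30.0
```

```bash
python3 plan.py .4693 -.0367 .095 .029; python3 - <<'E'
from h import *
d=get('top'); s=get('side')
a=d['image'][240:360,260:380]; b=s['image'][200:320,330:450]
cv2.imwrite('pics/p5.png',np.hstack([cv2.resize(x,(400,400),interpolation=cv2.INTER_CUBIC) for x in(a,b)]))
E
```

```text
t 18.1 grasp [ 0.4675 -0.0403  0.1548] yaw 0.031 open 0.027 gf 30.0 F [-0.3 -0.2  0.5] tilt [-0.002  0.   ] ovh 0.0726 q6 1.3
2 [[[0.001,-0.002,0.03],0.001],[[0.001,-0.002,0.03],0.001]]
```

View pics/p5.png

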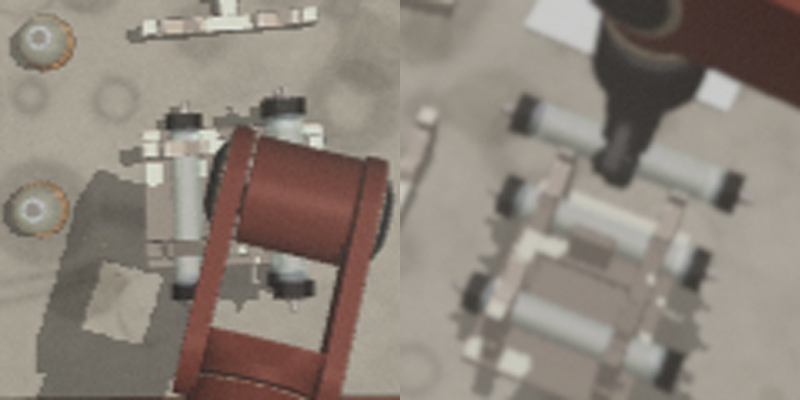

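The column is held level. I'll check its lengthwise centre from nuts at (283,105)/(292,287).

```bash
python3 - <<'E'
from h import *
import pickle
d=pickle.load(open('top0.pkl','rb'));s=pickle.load(open('side0.pkl','rb'))
a=lambda x,y,z:ray(d,(x+.5)*.3-.5+260,(y+.5)*.3-.5+240,z)
b=lambda x,y,z:ray(s,(x-400+.5)*.3-.5+330,(y+.5)*.3-.5+200,z)
print((a(283,105,.151)+a(292,287,.151))/2,(b(525,115,.151)+b(730,190,.151))/2)
E
```

```text
[ 0.4686  -0.03925  0.151  ] [ 0.4677  -0.04035  0.151  ]
```

>>> drive_tool --rows '[[[0.002,-0.003,0.01],0.001],[[0,0,0.02],0],[[0,0,0.02],0],[[0,0,0.007],0],[[0,0,0],0],[[0,0,0],0]]'

```text
t: 18.8
tool_pos: [0.4703, -0.037, 0.1533]
tool_rot: [3.141, 0.048, 0.001]
contact_force: [-0.2, -0.2, -0.3]
opening: 0.0267
grip_force: 30.0
```

```bash
python3 plan.py .4693 -.0367 .0895 .029
```

```text
t 18.8 grasp [ 0.4703 -0.037   0.0993] yaw 0.03 open 0.0267 gf 30.0 F [-0.2 -0.2 -0.3] tilt [ 0.001 -0.   ] ovh 0.0726 q6 1.3
1 [[[-0.001,-0.0,0.01],0.001]]
```

>>> drive_tool --rows '[[[-0.001,0,0.005],0],[[0,0,0.003],0],[[0,0,0.002],0],[[0,0,0.001],0],[[0,0,0],0],[[0,0,0],0]]'

```text
t: 19.4
tool_pos: [0.4693, -0.0368, 0.1432]
tool_rot: [3.141, 0.048, 0.0]
contact_force: [-3.1, 0.6, 4.8]
opening: 0.0269
grip_force: 30.7
```

>>> drive_tool --rows '[[[0,0,0],0],[[0,0,0],0],[[0,0,0],0],[[0,0,-0.02],0],[[0,0,-0.04],0],[[0,0,-0.02],0],[[0,0,0],0]]' --jaw 0.57

```text
t: 20.1
tool_pos: [0.4708, -0.0371, 0.2258]
tool_rot: [3.139, 0.048, 0.011]
contact_force: [-0.0, 1.2, -0.3]
opening: 0.037
grip_force: 0.0
```

```bash
python3 plan.py .4693 -.20 .16 .087 .5468 -.3728 .08 .087
```

```text
t 20.1 grasp [ 0.4712 -0.0372  0.1718] yaw 0.031 open 0.037 gf 0.0 F [-0.   1.2 -0.3] tilt [ 0.007 -0.002] ovh 0.0726 q6 1.3
4 [[[-0.002,0.041,0.003],-0.014],[[-0.002,0.04,0.003],-0.014],[[-0.003,0.041,0.003],-0.014],[[-0.003,0.04,0.003],-0.014]]
5 [[[0.012,0.036,0.016],-0.0],[[0.013,0.036,0.016],-0.0],[[0.012,0.036,0.016],-0.0],[[0.013,0.035,0.016],-0.0],[[0.012,0.036,0.016],-0.0]]
```

```bash
python3 - <<'E'
from h import *
d=get('top'); g=cv2.cvtColor(d['image'],cv2.COLOR_BGR2GRAY)[235:335,400:500]
n,l,st,ce=cv2.connectedComponentsWithStats((g<75).astype(np.uint8))
P=[]
for i in range(1,n):
    if st[i,4]>8: print(st[i],ce[i]+[400,235]); P.append(ray(d,*(ce[i]+[400,235]),.018))
print(P)
E
```

```text
[44 11  4  5 15] [445.46666667 247.86666667]
[50 61  4  4 14] [451.28571429 297.64285714]
[array([ 0.6216, -0.3547,  0.018 ]), array([ 0.4667, -0.3684,  0.018 ])]
```

>>> drive_tool --rows '[[[-0.002,0.041,0.003],-0.014],[[-0.002,0.04,0.003],-0.014],[[-0.003,0.041,0.003],-0.014],[[-0.003,0.04,0.003],-0.014],[[0.012,0.036,0.016],0],[[0.013,0.036,0.016],0],[[0.012,0.036,0.016],0],[[0.013,0.035,0.016],0],[[0.012,0.036,0.016],0],[[0,0,0],0]]' --jaw 0.4

```text
t: 21.15
tool_pos: [0.5431, -0.3738, 0.1232]
tool_rot: [-3.134, -0.132, 0.01]
contact_force: [0.2, 0.5, -0.6]
opening: 0.0512
grip_force: 0.0
```

>>> drive_tool --rows '[[[0,0,0],0],[[0,0,0],0],[[0,0,0],0]]'

```text
t: 21.45
tool_pos: [0.5445, -0.371, 0.1304]
tool_rot: [3.138, 0.138, 0.001]
contact_force: [-0.1, 0.1, 0.8]
opening: 0.0511
grip_force: 0.0
```

```bash
python3 plan.py .5468 -.3728 .022 .087
```

```text
t 21.4 grasp [ 0.5445 -0.371   0.0764] yaw 0.088 open 0.0511 gf 0.0 F [-0.1  0.1  0.8] tilt [ 0. -0.] ovh 0.0726 q6 0.77
2 [[[0.001,0.001,0.027],0.0],[[0.001,0.001,0.027],0.0]]
```

>>> drive_tool --rows '[[[0.001,0.001,0.025],0],[[0.001,0.001,0.024],0],[[0,0,0.005],0],[[0,0,0],0],[[0,0,0],0]]' --jaw 0.5

```text
t: 21.95
tool_pos: [0.5474, -0.374, 0.0776]
tool_rot: [3.137, 0.137, 0.003]
contact_force: [0.2, 0.8, -0.2]
opening: 0.0429
grip_force: 0.0
```

>>> drive_tool --rows '[[[0,0,0],0],[[0,0,0],0],[[0,0,0],0],[[0,0,0],0],[[0,0,0],0]]' --jaw 0.9

```text
t: 22.45
tool_pos: [0.5475, -0.3744, 0.0777]
tool_rot: [3.137, 0.136, 0.003]
contact_force: [-1.3, 1.1, 6.1]
opening: 0.0273
grip_force: 29.6
```

>>> drive_tool --rows '[[[0,0,-0.02],0],[[0,0,-0.04],0],[[0,0,-0.045],0],[[0,0,-0.045],0],[[0,0,-0.02],0],[[0,0,0],0]]'

```text
t: 23.05
tool_pos: [0.5482, -0.375, 0.2511]
tool_rot: [3.133, 0.136, 0.01]
contact_force: [0.1, -0.3, -0.2]
opening: 0.0269
grip_force: 30.0
```

```bash
python3 plan.py .5 -.15 .19 .029 .4667 .0513 .19 .029
```

```text
t 23.1 grasp [ 0.5485 -0.3753  0.1971] yaw 0.087 open 0.0269 gf 30.0 F [ 0.1 -0.3 -0.2] tilt [ 0.007 -0.006] ovh 0.0726 q6 0.77
6 [[[-0.005,-0.038,0.001],0.01],[[-0.005,-0.038,0.001],0.01],[[-0.006,-0.038,0.002],0.01],[[-0.005,-0.038,0.001],0.01],[[-0.007,-0.038,0.001],0.01],[[-0.007,-0.038,0.001],0.01]]
5 [[[-0.005,-0.04,0.0],-0.0],[[-0.006,-0.041,0.0],-0.0],[[-0.005,-0.04,0.0],-0.0],[[-0.006,-0.041,0.0],-0.0],[[-0.005,-0.04,0.0],-0.0]]
```

>>> drive_tool --rows '[[[-0.005,-0.038,0.001],0.01],[[-0.005,-0.038,0.001],0.01],[[-0.006,-0.038,0.002],0.01],[[-0.005,-0.038,0.001],0.01],[[-0.007,-0.038,0.001],0.01],[[-0.007,-0.038,0.001],0.008],[[-0.005,-0.04,0],0],[[-0.006,-0.041,0],0],[[-0.005,-0.04,0],0],[[-0.006,-0.041,0],0]]'

```text
t: 24.05
tool_pos: [0.4694, 0.0145, 0.2361]
tool_rot: [-3.141, -0.044, 0.006]
contact_force: [1.1, -0.4, -1.5]
opening: 0.0266
grip_force: 30.1
```

>>> drive_tool --rows '[[[-0.005,-0.04,0],0],[[0,0,0],0],[[0,0,0],0],[[0,0,0],0]]'

```text
t: 24.45
tool_pos: [0.4645, 0.0521, 0.2375]
tool_rot: [3.141, 0.044, -0.004]
contact_force: [0.4, 0.3, -0.9]
opening: 0.0269
grip_force: 30.2
```

```bash
python3 plan.py .4667 .0513 .10 .029; python3 - <<'E'
from h import *
d=get('top'); s=get('side')
a=d['image'][240:360,260:380]; b=s['image'][210:330,330:450]
cv2.imwrite('pics/p6.png',np.hstack([cv2.resize(x,(400,400),interpolation=cv2.INTER_CUBIC) for x in(a,b)]))
E
```

```text
t 24.4 grasp [0.4644 0.0521 0.1835] yaw 0.028 open 0.0269 gf 30.2 F [ 0.4  0.3 -0.9] tilt [-0.002 -0.   ] ovh 0.0726 q6 1.5
2 [[[0.001,0.0,0.042],-0.0],[[0.001,0.001,0.041],-0.0]]
```

View pics/p6.png

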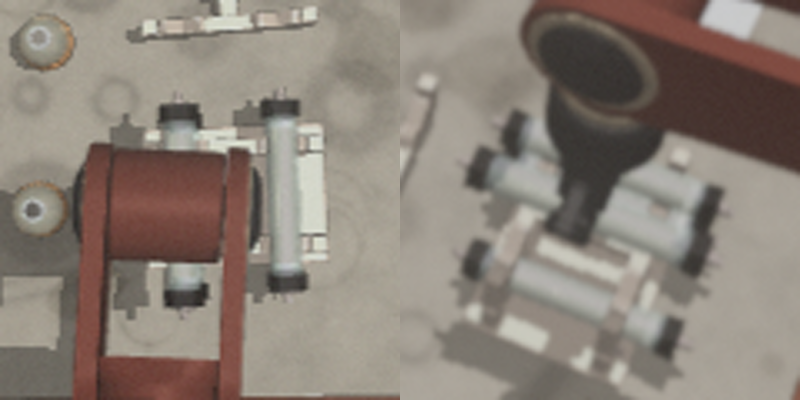

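Column 4 lies in the upper right V. The held column's nuts are at (180,113)/(186,294).

```bash
python3 - <<'E'
from h import *
import pickle
d=pickle.load(open('top0.pkl','rb'));s=pickle.load(open('side0.pkl','rb'))
a=lambda x,y,z:ray(d,(x+.5)*.3-.5+260,(y+.5)*.3-.5+240,z)
b=lambda x,y,z:ray(s,(x-400+.5)*.3-.5+330,(y+.5)*.3-.5+210,z)
print('c4',(a(280,107,.0864)+a(287,280,.0864))/2)
print('held',(a(180,113,.178)+a(186,294,.178))/2,(b(481,167,.178)+b(692,250,.178))/2)
E
python3 plan.py .4667 .0513 .10 .029
```

```text
c4 [ 0.47025 -0.03705  0.0864 ]
held [0.4633  0.04975 0.178  ] [0.46435 0.05265 0.178  ]
t 24.6 grasp [0.4649 0.0517 0.1842] yaw 0.027 open 0.0269 gf 30.2 F [-0.1 -0.8 -1.1] tilt [-0.001 -0.   ] ovh 0.0726 q6 1.5
2 [[[0.001,0.0,0.042],-0.001],[[0.001,0.0,0.042],-0.001]]
```

>>> drive_tool --rows '[[[0.003,0,0.03],-0.001],[[0,0,0.03],0],[[0,0,0.02],0],[[0,0,0.005],0],[[0,0,0],0],[[0,0,0],0]]'

```text
t: 25.15
tool_pos: [0.4688, 0.0524, 0.1552]
tool_rot: [3.141, 0.045, 0.003]
contact_force: [1.2, -0.2, -0.9]
opening: 0.0267
grip_force: 30.2
```

>>> drive_tool --rows '[[[0,0,0.004],0],[[0,0,0.002],0],[[0,0,0.002],0],[[0,0,0],0],[[0,0,0],0]]'

```text
t: 25.65
tool_pos: [0.4687, 0.0525, 0.147]
tool_rot: [3.14, 0.047, 0.003]
contact_force: [-0.4, -4.3, 4.7]
opening: 0.0265
grip_force: 30.6
```

```bash
python3 plan.py .4675 .0513 .092 .029
```

```text
t 25.6 grasp [0.4688 0.0524 0.093 ] yaw 0.03 open 0.0265 gf 30.6 F [-0.4 -4.3  4.7] tilt [ 0.002 -0.001] ovh 0.0726 q6 1.5
1 [[[-0.001,0.001,0.001],0.001]]
```

>>> drive_tool --rows '[[[0,0.001,0],0],[[0,0,0.001],0],[[0,0,0],0]]'

```text
t: 25.95
tool_pos: [0.4688, 0.0517, 0.1463]
tool_rot: [3.141, 0.047, 0.003]
contact_force: [-1.9, -2.4, 9.0]
opening: 0.027
grip_force: 31.2
```

>>> drive_tool --rows '[[[0,0,0],0],[[0,0,0],0],[[0,0,0],0],[[0,0,-0.02],0],[[0,0,-0.04],0],[[0,0,-0.02],0],[[0,0,0],0]]' --jaw 0.57

```text
t: 26.65
tool_pos: [0.4697, 0.052, 0.2284]
tool_rot: [3.141, 0.047, 0.011]
contact_force: [1.1, -0.3, -0.4]
opening: 0.0371
grip_force: 0.0
```

```bash
python3 plan.py .6738 .0134 .12 .072; python3 - <<'E'
from h import *
d=get('top'); s=get('side')
a=d['image'][190:350,260:420]; b=s['image'][190:350,270:430]
cv2.imwrite('pics/p7.png',np.hstack([cv2.resize(x,(400,400),interpolation=cv2.INTER_CUBIC) for x in(a,b)]))
E
```

```text
t 26.6 grasp [0.47   0.052  0.1744] yaw 0.03 open 0.0371 gf 0.0 F [ 1.1 -0.3 -0.4] tilt [ 0.007 -0.   ] ovh 0.0726 q6 1.49
5 [[[0.041,0.009,0.011],-0.008],[[0.04,0.009,0.011],-0.008],[[0.04,0.01,0.011],-0.008],[[0.041,0.01,0.011],-0.008],[[0.04,0.01,0.01],-0.008]]
```

View pics/p7.png

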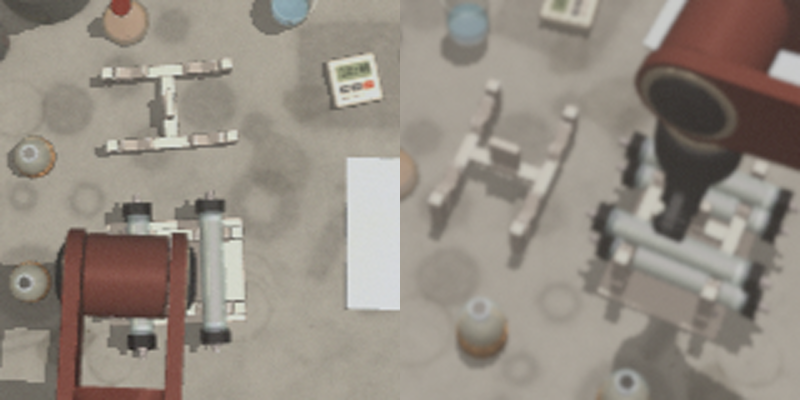

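All four columns are in. The remaining frame's leg tops are at crop (106,73), (226,65), (233,135) and (112,146).

```bash
python3 - <<'E'
from h import *
import pickle
d=pickle.load(open('top0.pkl','rb'))
a=lambda x,y,z:ray(d,(x+.5)*.4-.5+260,(y+.5)*.4-.5+190,z)
F=[a(106,73,.0526),a(226,65,.0526),a(233,135,.0526),a(112,146,.0526)]
print(np.mean(F,0),[np.arctan2(*(p-q)[1::-1]) for p,q in((F[0],F[3]),(F[1],F[2]),(F[0],F[1]),(F[3],F[2]))])
E
```

```text
[0.672575 0.0131   0.0526  ] [np.float64(0.07626376123220963), np.float64(0.08638952465784176), np.float64(1.6274922570034125), np.float64(1.652043727047852)]
```

>>> drive_tool --rows '[[[0.041,0.009,0.011],-0.008],[[0.04,0.009,0.011],-0.008],[[0.04,0.01,0.011],-0.008],[[0.041,0.01,0.011],-0.008],[[0.04,0.01,0.01],-0.008],[[0,0,0],0],[[0,0,0],0],[[0,0,0],0]]'

```text
t: 27.55
tool_pos: [0.6707, 0.0135, 0.1697]
tool_rot: [-3.139, -0.11, 0.004]
contact_force: [-0.3, -0.5, 0.4]
opening: 0.0372
grip_force: 0.0
```

```bash
python3 plan.py .6738 .0134 .0585 .072
```

```text
t 27.6 grasp [0.6705 0.0135 0.1157] yaw 0.07 open 0.0372 gf 0.0 F [-0.3 -0.5  0.4] tilt [-0.002  0.   ] ovh 0.0726 q6 1.41
2 [[[0.002,0.0,0.029],-0.001],[[0.001,0.0,0.028],-0.001]]
```

>>> drive_tool --rows '[[[0.002,0,0.02],-0.001],[[0.001,0,0.02],-0.001],[[0,0,0.01],0],[[0,0,0.006],0],[[0,0,0],0],[[0,0,0],0]]'

```text
t: 28.15
tool_pos: [0.6752, 0.0135, 0.116]
tool_rot: [3.139, 0.113, 0.002]
contact_force: [0.1, 0.3, 0.6]
opening: 0.0369
grip_force: 0.0
```

```bash
python3 plan.py .6735 .0134 .0587 .072
```

```text
t 28.1 grasp [0.6753 0.0134 0.062 ] yaw 0.072 open 0.0369 gf 0.0 F [0.1 0.3 0.6] tilt [ 0.002 -0.   ] ovh 0.0726 q6 1.41
1 [[[-0.002,-0.0,0.003],-0.0]]
```

>>> drive_tool --rows '[[[-0.002,0,0.003],0],[[0,0,0],0],[[0,0,0],0]]'

```text
t: 28.45
tool_pos: [0.673, 0.0132, 0.1122]
tool_rot: [3.14, 0.113, 0.001]
contact_force: [-0.1, -0.4, 0.5]
opening: 0.0364
grip_force: 0.0
```

>>> drive_tool --rows '[[[0,0,0],0],[[0,0,0],0],[[0,0,0],0],[[0,0,0],0],[[0,0,0],0]]' --jaw 1.0 --grip_force 50

```text
t: 28.95
tool_pos: [0.6731, 0.0132, 0.1122]
tool_rot: [3.139, 0.113, 0.001]
contact_force: [0.1, -0.6, 1.0]
opening: 0.0093
grip_force: 51.1
```

>>> drive_tool --rows '[[[0,0,-0.02],0],[[0,0,-0.04],0],[[0,0,-0.045],0],[[0,0,-0.045],0],[[0,0,-0.02],0],[[0,0,0],0],[[0,0,0],0]]'

```text
t: 29.65
tool_pos: [0.6725, 0.0133, 0.2805]
tool_rot: [-3.139, -0.113, 0.002]
contact_force: [-0.4, -0.5, -1.4]
opening: 0.0096
grip_force: 50.8
```

```bash
python3 plan.py .4678 .0073 .225 .029
```

```text
t 29.6 grasp [0.6724 0.0133 0.2265] yaw 0.072 open 0.0096 gf 50.8 F [-0.4 -0.5 -1.4] tilt [-0.002  0.   ] ovh 0.0726 q6 1.41
5 [[[-0.041,-0.002,0.0],0.009],[[-0.041,-0.001,0.001],0.009],[[-0.041,-0.001,-0.0],0.009],[[-0.041,-0.001,0.0],0.009],[[-0.041,0.0,0.001],0.009]]
```

>>> drive_tool --rows '[[[-0.03,-0.001,0],0.005],[[-0.035,-0.001,0],0.005],[[-0.035,-0.001,0],0.006],[[-0.035,-0.001,0],0.006],[[-0.035,-0.001,0],0.006],[[-0.025,-0.001,0],0.006],[[-0.01,0,0],0.009],[[0,0,0],0],[[0,0,0],0],[[0,0,0],0]]'

```text
t: 30.65
tool_pos: [0.4687, 0.0074, 0.2815]
tool_rot: [-3.141, -0.045, 0.001]
contact_force: [0.7, -0.1, -1.7]
opening: 0.0089
grip_force: 50.8
```

```bash
python3 plan.py .468 .0073 .16 .029
```

```text
t 30.6 grasp [0.4686 0.0074 0.2275] yaw 0.029 open 0.0089 gf 50.8 F [ 0.7 -0.1 -1.7] tilt [-0.001  0.   ] ovh 0.0726 q6 1.4
2 [[[-0.0,0.0,0.034],-0.0],[[-0.001,0.0,0.034],-0.0]]
```

>>> drive_tool --rows '[[[0,0,0.02],0],[[0,0,0.025],0],[[0,0,0.015],0],[[0,0,0.005],0],[[0,0,0],0],[[0,0,0],0]]'

```text
t: 31.25
tool_pos: [0.4687, 0.0073, 0.218]
tool_rot: [3.141, 0.045, 0.002]
contact_force: [0.4, 0.1, -1.4]
opening: 0.0091
grip_force: 50.8
```

>>> drive_tool --rows '[[[-0.001,0,0.006],0],[[0,0,0.004],0],[[0,0,0.003],0],[[0,0,0],0],[[0,0,0],0]]'

```text
t: 31.75
tool_pos: [0.4669, 0.0074, 0.2039]
tool_rot: [-3.141, -0.045, 0.0]
contact_force: [0.8, -0.0, -0.8]
opening: 0.0095
grip_force: 50.8
```

```bash
python3 plan.py .468 .0073 .146 .029
```

```text
t 31.8 grasp [0.4669 0.0074 0.1499] yaw 0.029 open 0.0095 gf 50.8 F [ 0.8 -0.  -0.8] tilt [-0.  0.] ovh 0.0726 q6 1.4
1 [[[0.001,0.0,0.004],-0.0]]
```

>>> drive_tool --rows '[[[0.001,0,0.002],0],[[0,0,0.002],0],[[0,0,0.001],0],[[0,0,0],0],[[0,0,0],0]]'

```text
t: 32.25
tool_pos: [0.4681, 0.0074, 0.1992]
tool_rot: [3.141, 0.045, 0.0]
contact_force: [-0.1, -0.0, 0.4]
opening: 0.0095
grip_force: 51.2
```

>>> drive_tool --rows '[[[0,0,0],0],[[0,0,0],0],[[0,0,0],0],[[0,0,-0.02],0],[[0,0,-0.04],0],[[0,0,-0.02],0],[[0,0,0],0],[[0,0,0],0]]' --jaw 0.7

```text
t: 33.05
tool_pos: [0.4679, 0.0074, 0.2788]
tool_rot: [3.141, 0.045, 0.001]
contact_force: [0.6, 0.7, -0.8]
opening: 0.0257
grip_force: 0.0
```

```bash
python3 plan.py .5132 .3257 .20 -.566; python3 - <<'E'
from h import *
d=get('top'); s=get('side')
a=d['image'][190:350,160:380]; b=s['image'][190:450,220:420]
cv2.imwrite('pics/p8.png',np.hstack([cv2.resize(a,(440,320)),cv2.resize(b,(360,320))]) if 0 else np.hstack([cv2.copyMakeBorder(cv2.resize(a,(440,320),interpolation=cv2.INTER_CUBIC),0,148,0,0,cv2.BORDER_CONSTANT),cv2.resize(b,(360,468),interpolation=cv2.INTER_CUBIC)]))
for z in(.05,.134):print(proj(s,[.5132,.3257,.134]))
E
```

```text
t 33.0 grasp [0.4679 0.0074 0.2248] yaw 0.029 open 0.0257 gf 0.0 F [ 0.6  0.7 -0.8] tilt [ 0. -0.] ovh 0.0726 q6 1.4
8 [[[0.007,-0.04,0.003],0.074],[[0.004,-0.04,0.003],0.074],[[0.001,-0.04,0.003],0.074],[[-0.002,-0.04,0.003],0.074],[[-0.006,-0.04,0.003],0.074],[[-0.007,-0.039,0.004],0.074],[[-0.011,-0.039,0.003],0.074],[[-0.014,-0.038,0.003],0.074]]
[311.6 377.4]
[311.6 377.4]
```

View pics/p8.png

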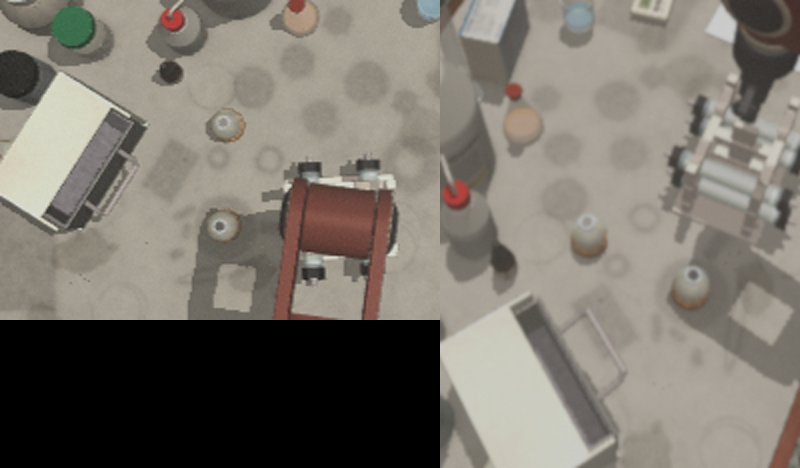

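The second frame stands on top. In the side crop the bar runs from (587,312) to (624,375). I'll cross-check its position from there.

```bash
python3 - <<'E'
from h import *
import pickle
s=pickle.load(open('side0.pkl','rb'))
b=lambda x,y,z:ray(s,(x-440+.5)/1.8-.5+220,(y+.5)/1.8-.5+190,z)
p,q=b(587,312,.134),b(624,375,.134);v=q-p
print((p+q)/2,np.linalg.norm(v),np.arctan2(v[1],v[0]))
print('globes lip',b(589,221,.072),b(692,273,.072), 'bulb',b(589,238,.034),b(690,288,.034))
E
```

```text
[0.51075 0.3311  0.134  ] 0.08474272830160708 2.570609683100362
globes lip [0.6109 0.1846 0.072 ] [0.4591 0.1901 0.072 ] bulb [0.6081 0.1936 0.034 ] [0.4564 0.1973 0.034 ]
```

>>> drive_tool --rows '[[[0.007,-0.04,0.003],0.074],[[0.004,-0.04,0.003],0.074],[[0.001,-0.04,0.003],0.074],[[-0.002,-0.04,0.003],0.074],[[-0.006,-0.04,0.003],0.074],[[-0.007,-0.039,0.004],0.074],[[-0.011,-0.039,0.003],0.074],[[-0.014,-0.038,0.003],0.074],[[0,0,0],0],[[0,0,0],0]]' --jaw 0.5

```text
t: 34.15
tool_pos: [0.5126, 0.3264, 0.2515]
tool_rot: [3.016, -0.869, -0.004]
contact_force: [-0.4, -0.7, 0.1]
opening: 0.0432
grip_force: 0.0
```

```bash
python3 plan.py .5125 .3275 .134 -.566
```

```text
t 34.1 grasp [0.5124 0.3263 0.1975] yaw -0.561 open 0.0432 gf 0.0 F [-0.4 -0.7  0.1] tilt [-0.004 -0.002] ovh 0.0726 q6 2.58
2 [[[-0.0,-0.001,0.032],0.002],[[-0.001,-0.0,0.031],0.002]]
```

>>> drive_tool --rows '[[[0,-0.001,0.02],0],[[0,0,0.025],0],[[0,0,0.018],0],[[0,0,0],0],[[0,0,0],0]]'

```text
t: 34.65
tool_pos: [0.5138, 0.3259, 0.1905]
tool_rot: [3.016, -0.874, -0.001]
contact_force: [-1.0, -0.4, 1.0]
opening: 0.0426
grip_force: 0.0
```

>>> drive_tool --rows '[[[0,0,0],0],[[0,0,0],0],[[0,0,0],0],[[0,0,0],0],[[0,0,0],0],[[0,0,0],0]]' --jaw 1.0 --grip_force 20

```text
t: 35.25
tool_pos: [0.5141, 0.3262, 0.1925]
tool_rot: [3.016, -0.872, 0.001]
contact_force: [-3.5, -4.0, 4.8]
opening: 0.0072
grip_force: 20.2
```

```bash
python3 plan.py
```

```text
t 35.2 grasp [0.5141 0.326  0.1385] yaw -0.563 open 0.0072 gf 20.2 F [-3.5 -4.   4.8] tilt [-0.    -0.002] ovh 0.0726 q6 2.58
```

>>> drive_tool --rows '[[[0,0.012,0.005],0],[[0,0.0114,0.006],0],[[0,0.0108,0.007],0],[[0,0.01,0.008],0],[[0,0,0],0]]'

```text
t: 35.75
tool_pos: [0.4897, 0.2876, 0.1637]
tool_rot: [3.014, -0.873, 0.0]
contact_force: [0.0, -4.2, 4.4]
opening: 0.0071
grip_force: 21.2
```

>>> drive_tool --rows '[[[0,0.0092,0.009],0],[[0,0.0082,0.01],0],[[0,0.007,0.0107],0],[[0,0.005,0.01],0],[[0,0,0],0],[[0,0,0],0]]'

```text
t: 36.35
tool_pos: [0.4742, 0.2635, 0.1234]
tool_rot: [3.015, -0.872, -0.001]
contact_force: [1.9, -5.3, 1.2]
opening: 0.0068
grip_force: 21.4
```

```bash
python3 plan.py
```

```text
t 36.4 grasp [0.4741 0.2633 0.0694] yaw -0.563 open 0.0068 gf 21.4 F [ 1.9 -5.3  1.2] tilt [-0.001 -0.003] ovh 0.0726 q6 2.51
```

>>> drive_tool --rows '[[[0,0,0],0],[[0,0,0],0],[[0,0,0],0],[[0,0,-0.02],0],[[0,0,-0.03],0],[[0,0,-0.04],0],[[0,0,-0.03],0],[[0,0,0],0]]' --jaw 0.55

```text
t: 37.15
tool_pos: [0.4769, 0.266, 0.2512]
tool_rot: [-3.012, 0.87, -0.013]
contact_force: [0.8, 1.3, -0.2]
opening: 0.0381
grip_force: 0.0
```

```bash
python3 plan.py .458 .189 .15 1.005; python3 - <<'E'
from h import *
s=get('side');d=get('top')
a=d['image'][210:330,150:310]; b=s['image'][270:450,220:420]
cv2.imwrite('pics/p9.png',np.hstack([cv2.resize(a,(400,300),interpolation=cv2.INTER_CUBIC),cv2.resize(b,(400,300),interpolation=cv2.INTER_CUBIC)]))
E
```

```text
t 37.1 grasp [0.4774 0.2662 0.1972] yaw -0.563 open 0.0381 gf 0.0 F [ 0.8  1.3 -0.2] tilt [0.01  0.004] ovh 0.0726 q6 2.51
12 [[[0.002,0.006,0.004],-0.131],[[0.001,0.007,0.004],-0.131],[[0.001,0.006,0.004],-0.131],[[-0.001,0.007,0.004],-0.131],[[-0.001,0.007,0.004],-0.131],[[-0.002,0.006,0.004],-0.131],[[-0.003,0.006,0.004],-0.131],[[-0.004,0.005,0.003],-0.131],[[-0.005,0.005,0.004],-0.131],[[-0.005,0.004,0.004],-0.131],[[-0.005,0.004,0.004],-0.131],[[-0.006,0.003,0.004],-0.131]]
```

View pics/p9.png

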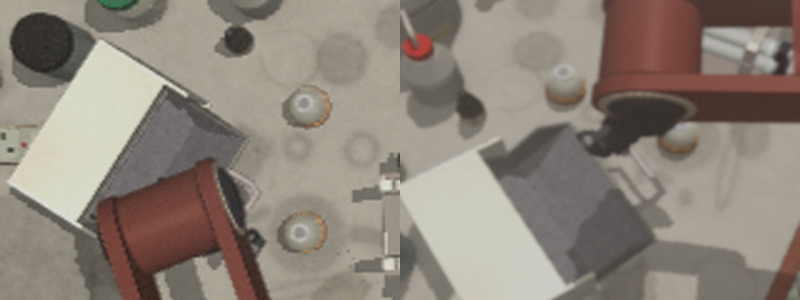

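The bin is tipped fully out, with the grey interior open and the bar low. Globe 2 stands clear at top crop (303,232). I'm going for globe 2.

>>> drive_tool --rows '[[[0.002,0.006,0.004],-0.131],[[0.001,0.007,0.004],-0.131],[[0.001,0.006,0.004],-0.131],[[-0.001,0.007,0.004],-0.131],[[-0.001,0.007,0.004],-0.131],[[-0.002,0.006,0.004],-0.131],[[-0.003,0.006,0.004],-0.131],[[-0.004,0.005,0.003],-0.131],[[-0.005,0.005,0.004],-0.131],[[-0.005,0.004,0.004],-0.131]]' --jaw 0.2

```text
t: 38.25
tool_pos: [0.4566, 0.2, 0.2035]
tool_rot: [-2.921, -1.154, 0.007]
contact_force: [-0.4, 0.3, -0.5]
opening: 0.0686
grip_force: 0.0
```

>>> drive_tool --rows '[[[-0.005,0.004,0.004],-0.131],[[-0.006,0.003,0.004],-0.131],[[0,0,0],0],[[0,0,0],0],[[0,0,0],0]]'

```text
t: 38.75
tool_pos: [0.4553, 0.1878, 0.1977]
tool_rot: [-2.751, -1.516, 0.001]
contact_force: [0.3, -0.6, 0.5]
opening: 0.0685
grip_force: 0.0
```

```bash
python3 plan.py .458 .189 .033 1.005
```

```text
t 38.8 grasp [0.4552 0.1878 0.1437] yaw 1.007 open 0.0685 gf 0.0 F [ 0.3 -0.6  0.5] tilt [-0.001 -0.   ] ovh 0.0726 q6 0.8
3 [[[0.001,0.001,0.037],0.001],[[0.001,0.0,0.037],0.001],[[0.001,0.001,0.037],0.001]]
```

>>> drive_tool --rows '[[[0.001,0.001,0.03],0],[[0.001,0.001,0.035],0],[[0,0,0.03],0],[[0,0,0.012],0],[[0,0,0],0],[[0,0,0],0]]'

```text
t: 39.35
tool_pos: [0.4591, 0.1886, 0.0924]
tool_rot: [2.75, 1.518, 0.003]
contact_force: [1.3, 0.7, 0.1]
opening: 0.0682
grip_force: 0.0
```

```bash
python3 plan.py .458 .189 .033 1.005
```

```text
t 39.4 grasp [0.4591 0.1886 0.0384] yaw 1.009 open 0.0682 gf 0.0 F [1.3 0.7 0.1] tilt [0.002 0.   ] ovh 0.0726 q6 0.8
1 [[[-0.0,-0.001,0.005],0.004]]
```

>>> drive_tool --rows '[[[0,0,0.005],0],[[0,0,0],0],[[0,0,0],0]]'

```text
t: 39.65
tool_pos: [0.4587, 0.1884, 0.0871]
tool_rot: [2.75, 1.518, 0.002]
contact_force: [-0.1, -0.3, 0.4]
opening: 0.0684
grip_force: 0.0
```

>>> drive_tool --rows '[[[0,0,0],0],[[0,0,0],0],[[0,0,0],0],[[0,0,0],0],[[0,0,0],0]]' --jaw 0.65 --grip_force 20

```text
t: 40.15
tool_pos: [0.4581, 0.1889, 0.0876]
tool_rot: [-2.749, -1.517, 0.001]
contact_force: [-5.9, 1.4, 9.5]
opening: 0.0469
grip_force: 23.3
```

>>> drive_tool --rows '[[[0,0,-0.01],0],[[0,0,-0.02],0],[[0,0,-0.03],0],[[0,0,0],0]]'

```text
t: 40.55
tool_pos: [0.461, 0.1889, 0.1512]
tool_rot: [2.748, 1.517, 0.014]
contact_force: [0.9, 0.7, -0.5]
opening: 0.0468
grip_force: 20.8
```

```bash
python3 plan.py
```

```text
t 40.5 grasp [0.4615 0.189  0.0972] yaw 1.009 open 0.0468 gf 20.8 F [ 0.9  0.7 -0.5] tilt [0.009 0.002] ovh 0.0726 q6 0.8
```

```bash
python3 plan.py .461 .189 .155 1.005 .4954 .3697 .155 1.005
```

```text
t 40.5 grasp [0.4615 0.189  0.0972] yaw 1.009 open 0.0468 gf 20.8 F [ 0.9  0.7 -0.5] tilt [0.009 0.002] ovh 0.0726 q6 0.8
2 [[[-0.0,-0.0,-0.029],0.002],[[-0.0,-0.0,-0.029],0.002]]
5 [[[0.034,-0.014,0.0],-0.0],[[0.034,-0.013,0.0],-0.0],[[0.034,-0.014,0.0],-0.0],[[0.035,-0.014,0.0],-0.0],[[0.034,-0.013,0.0],-0.0]]
```

>>> drive_tool --rows '[[[0,0,-0.029],0.002],[[0,0,-0.031],0.002],[[0.034,-0.014,0],0],[[0.034,-0.013,0],0],[[0.034,-0.014,0],0],[[0.035,-0.014,0],0],[[0.034,-0.013,0],0],[[0,0,0],0],[[0,0,0],0],[[0,0,0],0]]'

```text
t: 41.55
tool_pos: [0.4922, 0.3682, 0.2056]
tool_rot: [2.753, 1.512, -0.002]
contact_force: [1.3, -0.0, -0.9]
opening: 0.0471
grip_force: 20.9
```

```bash
python3 plan.py .4954 .3697 .08 1.005
```

```text
t 41.5 grasp [0.4922 0.3682 0.1516] yaw 1.004 open 0.0471 gf 20.9 F [ 1.3 -0.  -0.9] tilt [-0.001 -0.001] ovh 0.0726 q6 1.09
2 [[[0.002,0.001,0.036],-0.0],[[0.001,0.001,0.036],-0.0]]
```

>>> drive_tool --rows '[[[0.002,0.001,0.015],0],[[0,0.001,0.02],0],[[0,0,0.015],0],[[0,0,0.01],0],[[0,0,0.007],0],[[0,0,0.005],0],[[0,0,0],0],[[0,0,0],0]]'

```text
t: 42.35
tool_pos: [0.497, 0.3706, 0.1362]
tool_rot: [-2.753, -1.512, -0.008]
contact_force: [4.6, 2.3, 2.7]
opening: 0.0467
grip_force: 21.4
```

```bash
python3 plan.py
```

```text
t 42.4 grasp [0.4972 0.3707 0.0822] yaw 1.004 open 0.0467 gf 21.4 F [4.6 2.3 2.7] tilt [0.005 0.003] ovh 0.0726 q6 1.09
```

>>> drive_tool --rows '[[[0,0,0],0],[[0,0,0],0],[[0,0,0],0],[[0,0,0],0],[[0,0,0],0]]' --jaw 0.38

```text
t: 42.85
tool_pos: [0.4963, 0.3708, 0.1361]
tool_rot: [-2.753, -1.512, -0.007]
contact_force: [3.4, 5.3, 5.3]
opening: 0.053
grip_force: 0.0
```

>>> drive_tool --rows '[[[0,0,-0.01],0],[[0,0,-0.02],0],[[0,0,-0.03],0],[[0,0,-0.03],0],[[0,0,0],0],[[0,0,0],0]]'

```text
t: 43.45
tool_pos: [0.4949, 0.3693, 0.2243]
tool_rot: [2.753, 1.513, -0.001]
contact_force: [0.2, 0.1, -0.4]
opening: 0.0534
grip_force: 0.0
```

```bash
python3 plan.py .612 .1845 .15 1.005
```

```text
t 43.5 grasp [0.4949 0.3693 0.1703] yaw 1.005 open 0.0534 gf 0.0 F [ 0.2  0.1 -0.4] tilt [-0.    -0.001] ovh 0.0726 q6 1.09
5 [[[-0.019,0.04,0.004],0.0],[[-0.018,0.039,0.004],0.0],[[-0.019,0.04,0.004],0.0],[[-0.019,0.039,0.004],0.0],[[-0.018,0.04,0.004],0.0]]
```

>>> drive_tool --rows '[[[-0.019,0.04,0.004],0],[[-0.018,0.039,0.004],0],[[-0.019,0.04,0.004],0],[[-0.019,0.039,0.004],0],[[-0.018,0.04,0.004],0],[[0,0,0],0],[[0,0,0],0],[[0,0,0],0]]' --jaw 0.2

```text
t: 44.25
tool_pos: [0.6113, 0.1855, 0.2026]
tool_rot: [-2.752, -1.513, 0.004]
contact_force: [-0.3, -0.3, 0.1]
opening: 0.0681
grip_force: 0.0
```

```bash
python3 plan.py .612 .1843 .033 1.005
```

```text
t 44.2 grasp [0.6112 0.1854 0.1486] yaw 1.006 open 0.0681 gf 0.0 F [-0.3 -0.3  0.1] tilt [-0.003 -0.   ] ovh 0.0726 q6 0.74
3 [[[-0.0,0.0,0.039],0.0],[[-0.0,0.001,0.038],0.0],[[-0.001,0.0,0.039],0.0]]
```

>>> drive_tool --rows '[[[0,0,0.03],0],[[0,0.001,0.035],0],[[-0.001,0,0.03],0],[[0,0,0.015],0],[[0,0,0],0],[[0,0,0],0],[[0,0,0],0]]'

```text
t: 44.95
tool_pos: [0.6142, 0.1842, 0.0967]
tool_rot: [2.752, 1.513, 0.006]
contact_force: [-0.6, -0.2, 0.5]
opening: 0.0682
grip_force: 0.0
```

```bash
python3 plan.py .612 .1843 .033 1.005
```

```text
t 45.0 grasp [0.6144 0.1842 0.0427] yaw 1.005 open 0.0682 gf 0.0 F [-0.6 -0.2  0.5] tilt [0.004 0.001] ovh 0.0726 q6 0.74
1 [[[-0.001,-0.002,0.01],0.0]]
```

>>> drive_tool --rows '[[[-0.001,-0.001,0.009],0],[[0,0,0],0],[[0,0,0],0],[[0,0,0],0]]'

```text
t: 45.35
tool_pos: [0.6116, 0.1832, 0.0854]
tool_rot: [2.753, 1.513, 0.0]
contact_force: [0.7, -1.2, 0.0]
opening: 0.0686
grip_force: 0.0
```

>>> drive_tool --rows '[[[0,0,0],0],[[0,0,0],0],[[0,0,0],0],[[0,0,0],0],[[0,0,0],0]]' --jaw 0.65

```text
t: 45.85
tool_pos: [0.6134, 0.1833, 0.0876]
tool_rot: [2.752, 1.512, 0.007]
contact_force: [0.4, -1.1, 5.4]
opening: 0.047
grip_force: 24.2
```

>>> drive_tool --rows '[[[0,0,-0.01],0],[[0,0,-0.02],0],[[0,0,-0.04],0],[[0,0,-0.04],0],[[0,0,-0.01],0],[[0,0,0],0],[[0,0,0],0]]'

```text
t: 46.55
tool_pos: [0.6107, 0.1831, 0.2038]
tool_rot: [-2.753, -1.512, 0.003]
contact_force: [-0.9, -0.6, -1.4]
opening: 0.0467
grip_force: 21.1
```

```bash
python3 plan.py .5595 .3318 .16 1.005
```

```text
t 46.5 grasp [0.6105 0.1831 0.1498] yaw 1.005 open 0.0467 gf 21.1 F [-0.9 -0.6 -1.4] tilt [-0.002 -0.   ] ovh 0.0726 q6 0.74
4 [[[0.025,-0.031,-0.003],-0.0],[[0.024,-0.03,-0.002],-0.0],[[0.025,-0.031,-0.003],-0.0],[[0.024,-0.031,-0.002],-0.0]]
```

>>> drive_tool --rows '[[[0.025,-0.031,-0.003],0],[[0.024,-0.03,-0.002],0],[[0.025,-0.031,-0.003],0],[[0.024,-0.031,-0.002],0],[[0,0,0],0],[[0,0,0],0],[[0,0,0],0]]'

```text
t: 47.25
tool_pos: [0.5599, 0.3309, 0.2132]
tool_rot: [2.754, 1.512, -0.005]
contact_force: [0.2, -0.6, -0.4]
opening: 0.0469
grip_force: 21.1
```

```bash
python3 plan.py .5595 .3326 .087 1.005
```

```text
t 47.2 grasp [0.5597 0.3308 0.1592] yaw 1.004 open 0.0469 gf 21.1 F [ 0.2 -0.6 -0.4] tilt [-0.003 -0.002] ovh 0.0726 q6 0.99
2 [[[0.001,-0.001,0.036],-0.0],[[0.0,-0.0,0.036],-0.0]]
```

>>> drive_tool --rows '[[[0.002,0,0.015],0],[[0,0,0.02],0],[[0,0,0.015],0],[[0,0,0.01],0],[[0,0,0.008],0],[[0,0,0.004],0],[[0,0,0],0],[[0,0,0],0]]'

```text
t: 48.05
tool_pos: [0.5617, 0.3339, 0.144]
tool_rot: [2.753, 1.513, 0.002]
contact_force: [-0.1, -0.2, 0.3]
opening: 0.0468
grip_force: 21.1
```

```bash
python3 plan.py .5595 .3326 .083 1.005
```

```text
t 48.0 grasp [0.5618 0.3339 0.09  ] yaw 1.005 open 0.0468 gf 21.1 F [-0.1 -0.2  0.3] tilt [0.001 0.001] ovh 0.0726 q6 0.99
1 [[[-0.002,-0.001,0.007],-0.0]]
```

>>> drive_tool --rows '[[[0,0,0.004],0],[[0,0,0.003],0],[[0,0,0],0]]'

```text
t: 48.35
tool_pos: [0.561, 0.3336, 0.1357]
tool_rot: [-2.753, -1.513, 0.001]
contact_force: [0.7, -1.3, -0.4]
opening: 0.0467
grip_force: 21.1
```

>>> drive_tool --rows '[[[0,0,0],0],[[0,0,0],0],[[0,0,0],0],[[0,0,0],0],[[0,0,0],0]]' --jaw 0.38

```text
t: 48.85
tool_pos: [0.5614, 0.3337, 0.1363]
tool_rot: [-2.753, -1.513, -0.0]
contact_force: [-0.2, 0.2, 0.4]
opening: 0.0529
grip_force: 0.0
```

>>> drive_tool --rows '[[[0,0,-0.01],0],[[0,0,-0.02],0],[[0,0,-0.03],0],[[0,0,-0.04],0],[[0,0,-0.03],0],[[0,0,0],0]]'

```text
t: 49.45
tool_pos: [0.5636, 0.3347, 0.2743]
tool_rot: [2.752, 1.512, 0.019]
contact_force: [-0.2, 0.6, 0.6]
opening: 0.0532
grip_force: 0.0
```

```bash
python3 plan.py .45 .22 .21 1.005;  python3 - <<'E'
from h import *
s=get('side');d=get('top')
a=d['image'][210:330,150:310]; b=s['image'][270:450,220:420]
cv2.imwrite('pics/p10.png',np.hstack([cv2.resize(a,(400,300),interpolation=cv2.INTER_CUBIC),cv2.resize(b,(400,300),interpolation=cv2.INTER_CUBIC)]))
E
```

```text
t 49.5 grasp [0.5642 0.335  0.2203] yaw 1.005 open 0.0532 gf 0.0 F [-0.2  0.6  0.6] tilt [0.011 0.005] ovh 0.0726 q6 0.99
4 [[[-0.04,-0.009,0.003],-0.0],[[-0.039,-0.008,0.002],-0.0],[[-0.04,-0.009,0.003],-0.0],[[-0.039,-0.009,0.002],-0.0]]
```

View pics/p10.png

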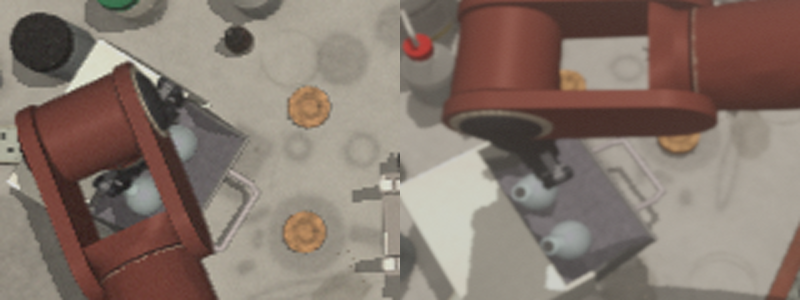

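Both globes lie in the tipped bin and both cork rings are empty. Now I'll shut it.

```bash
python3 plan.py .4741 .2633 .17 -.565
```

```text
t 49.5 grasp [0.5618 0.3339 0.214 ] yaw 1.005 open 0.0532 gf 0.0 F [-0.8  0.5 -0.9] tilt [0.003 0.001] ovh 0.0726 q6 0.99
12 [[[-0.009,-0.003,0.004],0.131],[[-0.009,-0.002,0.003],0.131],[[-0.009,-0.0,0.004],0.131],[[-0.01,0.0,0.004],0.131],[[-0.009,0.002,0.003],0.131],[[-0.009,0.003,0.004],0.131],[[-0.008,0.004,0.004],0.131],[[-0.008,0.005,0.003],0.131],[[-0.007,0.007,0.004],0.131],[[-0.006,0.007,0.004],0.131],[[-0.006,0.008,0.003],0.131],[[-0.004,0.008,0.004],0.131]]
```

>>> drive_tool --rows '[[[-0.009,-0.003,0.004],0.131],[[-0.009,-0.002,0.003],0.131],[[-0.009,0,0.004],0.131],[[-0.01,0,0.004],0.131],[[-0.009,0.002,0.003],0.131],[[-0.009,0.003,0.004],0.131],[[-0.008,0.004,0.004],0.131],[[-0.008,0.005,0.003],0.131],[[-0.007,0.007,0.004],0.131],[[-0.006,0.007,0.004],0.131]]' --jaw 0.55

```text
t: 50.55
tool_pos: [0.4871, 0.2738, 0.2268]
tool_rot: [3.102, -0.486, -0.005]
contact_force: [-0.1, 0.2, 0.5]
opening: 0.0385
grip_force: 0.0
```

>>> drive_tool --rows '[[[-0.006,0.008,0.003],0.131],[[-0.004,0.008,0.004],0.131],[[0,0,0],0],[[0,0,0],0],[[0,0,0],0]]'

```text
t: 51.05
tool_pos: [0.4734, 0.2632, 0.2218]
tool_rot: [3.017, -0.876, -0.001]
contact_force: [1.1, -0.7, 0.1]
opening: 0.0387
grip_force: 0.0
```

```bash
python3 plan.py .4741 .2633 .0694 -.565
```

```text
t 51.0 grasp [0.4734 0.2632 0.1678] yaw -0.565 open 0.0387 gf 0.0 F [ 1.1 -0.7  0.1] tilt [-0.001 -0.   ] ovh 0.0726 q6 2.51
3 [[[0.0,-0.0,0.033],-0.0],[[0.0,-0.0,0.033],-0.0],[[0.001,-0.0,0.032],-0.0]]
```

>>> drive_tool --rows '[[[0,0,0.03],0],[[0,0,0.035],0],[[0,0,0.025],0],[[0,0,0.008],0],[[0,0,0],0],[[0,0,0],0]]'

```text
t: 51.65
tool_pos: [0.4743, 0.2636, 0.1256]
tool_rot: [-3.015, 0.878, -0.003]
contact_force: [-0.2, 0.5, 0.7]
opening: 0.0384
grip_force: 0.0
```

>>> drive_tool --rows '[[[0,0,0],0],[[0,0,0],0],[[0,0,0],0],[[0,0,0],0],[[0,0,0],0],[[0,0,0],0]]' --jaw 1.0 --grip_force 20

```text
t: 52.25
tool_pos: [0.4739, 0.2629, 0.1258]
tool_rot: [3.016, -0.879, 0.002]
contact_force: [-2.2, -3.2, 6.2]
opening: 0.0068
grip_force: 20.7
```

```bash
python3 plan.py
```

```text
t 52.2 grasp [0.474  0.2629 0.0718] yaw -0.567 open 0.0068 gf 20.7 F [-2.2 -3.2  6.2] tilt [ 0.001 -0.001] ovh 0.0726 q6 2.51
```

Gripped. Reversing the arc, slowly.

>>> drive_tool --rows '[[[0,-0.003,-0.006],0],[[0,-0.003,-0.0055],0],[[0,-0.0035,-0.0055],0],[[0,-0.0035,-0.005],0],[[0,-0.004,-0.005],0],[[0,-0.004,-0.005],0],[[0,-0.0045,-0.0045],0],[[0,-0.0047,-0.0045],0],[[0,0,0],0]]'

```text
t: 53.15
tool_pos: [0.4902, 0.2886, 0.1678]
tool_rot: [3.015, -0.878, 0.001]
contact_force: [-4.4, -7.7, 9.1]
opening: 0.007
grip_force: 20.6
```

>>> drive_tool --rows '[[[0,-0.005,-0.004],0],[[0,-0.005,-0.004],0],[[0,-0.0054,-0.0035],0],[[0,-0.0054,-0.0035],0],[[0,-0.0057,-0.003],0],[[0,-0.0057,-0.003],0],[[0,-0.006,-0.0024],0],[[0,-0.006,-0.0024],0],[[0,0,0],0],[[0,0,0],0]]'

```text
t: 54.15
tool_pos: [0.5138, 0.3261, 0.1927]
tool_rot: [-3.016, 0.879, -0.002]
contact_force: [-2.1, -4.3, 6.7]
opening: 0.0071
grip_force: 21.1
```

```bash
python3 plan.py .5136 .3262 .1385 -.565
```

```text
t 54.1 grasp [0.5139 0.3261 0.1387] yaw -0.567 open 0.0071 gf 21.1 F [-2.1 -4.3  6.7] tilt [ 0.001 -0.   ] ovh 0.0726 q6 2.58
1 [[[-0.0,0.0,0.0],-0.002]]
```

>>> drive_tool --rows '[[[0,-0.002,0.001],0],[[0,0,0],0]]'

```text
t: 54.35
tool_pos: [0.5142, 0.3265, 0.1926]
tool_rot: [3.011, -0.877, -0.002]
contact_force: [-8.8, -10.8, 15.6]
opening: 0.007
grip_force: 22.0
```

>>> drive_tool --rows '[[[0,0,0],0],[[0,0,0],0],[[0,0,0],0],[[0,0,0],0],[[0,0,-0.02],0],[[0,0,-0.04],0],[[0,0,-0.04],0],[[0,0,0],0]]' --jaw 0.6

```text
t: 55.15
tool_pos: [0.5167, 0.329, 0.2978]
tool_rot: [-3.008, 0.876, -0.014]
contact_force: [1.2, 0.3, 1.5]
opening: 0.034
grip_force: 0.0
```

```bash
python3 plan.py .40 -.25 .3 0
```

```text
t 55.1 grasp [0.5174 0.3293 0.2438] yaw -0.567 open 0.034 gf 0.0 F [1.2 0.3 1.5] tilt [0.011 0.006] ovh 0.0726 q6 2.58
14 [[[0.015,0.039,-0.004],-0.04],[[0.014,0.04,-0.004],-0.04],[[0.012,0.041,-0.004],-0.04],[[0.01,0.041,-0.004],-0.04],[[0.009,0.041,-0.004],-0.04],[[0.007,0.042,-0.004],-0.04],[[0.005,0.042,-0.004],-0.04],[[0.004,0.042,-0.004],-0.04],[[0.002,0.042,-0.004],-0.04],[[0.0,0.042,-0.004],-0.04],[[-0.001,0.042,-0.004],-0.04],[[-0.003,0.042,-0.004],-0.04],[[-0.005,0.042,-0.004],-0.04],[[-0.007,0.042,-0.004],-0.04]]
```

>>> drive_tool --rows '[[[0.015,0.039,-0.004],-0.04],[[0.014,0.04,-0.004],-0.04],[[0.012,0.041,-0.004],-0.04],[[0.01,0.041,-0.004],-0.04],[[0.009,0.041,-0.004],-0.04],[[0.007,0.042,-0.004],-0.04],[[0.005,0.042,-0.004],-0.04],[[0.004,0.042,-0.004],-0.04],[[0.002,0.042,-0.004],-0.04],[[0,0.042,-0.004],-0.04]]'

```text
t: 56.15
tool_pos: [0.4297, -0.0875, 0.3295]
tool_rot: [-3.131, 0.259, -0.0]
contact_force: [0.5, 0.2, 0.3]
opening: 0.0341
grip_force: 0.0
```

>>> drive_tool --rows '[[[-0.01,0.042,-0.004],-0.04],[[-0.01,0.042,-0.004],-0.04],[[-0.01,0.042,-0.004],-0.04],[[-0.01,0.042,-0.004],-0.04],[[0,0.03,0],0],[[0,0,0],0]]'

```text
t: 56.75
tool_pos: [0.3718, -0.2814, 0.3452]
tool_rot: [-3.141, 0.018, 0.001]
contact_force: [-0.8, -1.2, -0.5]
opening: 0.034
grip_force: 0.0
```

```bash
python3 - <<'E'
from h import *
o=cv2.imread('pics/top0.png'); d=get('top'); n=d['image']
# bar region brightness profile before/after
def reg(box):
    y0,y1,x0,x1=box; A=o[y0:y1,x0:x1].astype(np.float32); B=n[y0:y1,x0:x1].astype(np.float32)
    return np.abs(A-B).mean().round(1), cv2.phaseCorrelate(A.mean(2),B.mean(2))
print('bin front',reg((255,312,185,235)),'cover',reg((225,300,155,190)))
print('dropper',reg((215,236,232,258)),'flask',reg((185,212,296,322)),'timer',reg((208,238,386,418)))
# stack: upper frame leg tops expected at z .14
c=np.array([.468,.0073]);u=np.array([np.cos(.029),np.sin(.029)]);w=np.array([-u[1],u[0]])
for a in(-1,1):
  for b in(-1,1):
    p=c+u*.045*a+w*.074*b; q=proj(d,[*p,.1398]); x,y=q
    g=n[int(y)-7:int(y)+8,int(x)-7:int(x)+8].mean(2); m=(g>205); ys,xs=np.nonzero(m)
    print(q,'bright centroid',(xs.mean()+int(x)-7,ys.mean()+int(y)-7) if m.any() else None,m.sum())
E
python3 plan.py
```

```text
bin front (np.float32(5.6), ((-0.022621259536414584, 0.04236468251751546), 0.905346173008283)) cover (np.float32(3.7), ((0.013716683941837005, 0.5726727251755008), 1.0053731840186648))
dropper (np.float32(3.3), ((0.4821618479336216, -0.008114409321567706), 1.017251792881224)) flask (np.float32(3.4), ((0.5620504503961286, 0.5136562227665866), 1.0025777308211568)) timer (np.float32(3.7), ((-0.07783685692979248, 0.007979116663658914), 1.0202233975132307))
[356.  313.4] bright centroid (np.float64(354.2391304347826), np.float64(311.04347826086956)) 46
[304.6 315.3] bright centroid (np.float64(305.09090909090907), np.float64(315.3636363636364)) 11
[354.7 282.1] bright centroid (np.float64(353.2391304347826), np.float64(283.6521739130435)) 46
[303.5 284. ] bright centroid (np.float64(304.0), np.float64(283.5)) 12
t 56.8 grasp [ 0.372  -0.2798  0.2911] yaw -0.01 open 0.0344 gf 0.0 F [ 0.1  0.4 -0.1] tilt [-0.001  0.001] ovh 0.0726 q6 0.78
```

The bin is back to its starting view, the bystanders haven't moved, and the stack's legs are where they should be. Handing in.

```bash
python3 -c "
from station import ctrl
print(ctrl.finish_job())"
```

```text
the job is handed in; nothing more can be done
None
```

The job is handed in: all four columns are in the Vs with a chock frame over each layer, both globes are in the shut bin, and my last check showed the dropper bottle, flask and timer unmoved; no verdict came back on hand-in.

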